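# Clear the mat and hold the board holder open

### The arm

A 7-joint arm with a two-finger parallel gripper is mounted at the origin on the work surface. World frame = base frame: x ahead of the robot, y to its left, z up, the work surface at z = 0. Lengths are in m, angles in rad, forces in N, time in s.
With the tool pointing down it reaches from about 0.4 to 0.875 m from the base axis. Payload 19.3 kg.
Tool frame: the origin (TCP) lies at the very end of the fingers, on their centre line; the grasp point (between the pads) lies 19 mm behind it; z points along the fingers, y is the direction in which the jaws open and shut (so a half turn about z gives the same grasp; the last joint's range is limited). The gripper opens to 85 mm and grips with 20 to 120 N. Pads are 22 mm wide; open, the fingers measure 114 mm over their backs; the gripper's body (76 mm by 85 mm) begins 54 mm behind the grasp point. The pads swing forward as they close: fully open they stand 13 mm farther back than shut.
Start: joints at [-1.34, 0.521, -0.036, 1.599, 0.021, 1.021, -0.113], TCP at [0.185, 0.597, 0.206] pointing down, gripper open.
Joint ranges: [-2.91, 2.91], [-0.3, 2.13], [-1.5, 1.42], [0.17, 2.43], [-1.26, 4.41], [0.16, 1.93], [-2.52, 2.52]. Speed limits (rad/s): [1.89, 1.89, 2.39, 2.39, 3.01, 3.01, 3.01].

### API

Orientations are given as [roll, pitch, yaw] about the fixed x, y, z axes, in that order (R = Rz(yaw) Ry(pitch) Rx(roll)).
In Python, from workcell import bot gives the robot as it stands. The module is installed in compiled form; this text tells all that it offers.
- The arm moves only by the shell command python3 -m inch 'ROWS' [FORCE]. ROWS is JSON, a list of rows, each an object of numbers: "dx", "dy", "dz": the shift along the tool's x, y, z in mm; "rx", "ry", "rz": the turn, a rotation vector about the tool's x, y, z in rad; "hand": the closure, from -1 (fully open) to 1 (shut), so that 0 is half open. In form: [{"dx": .., "dy": .., "dz": .., "rx": .., "ry": .., "rz": .., "hand": ..}, ...]. A call has 1 to 10 rows; each row shifts and turns the commanded pose from where the row before left it, along the tool's axes as they then stand; what a row does not reach is not made up. A row lasts 1/10 s, in which the tool goes at most 50 mm and 8.59 degrees, less where a joint would pass 70% of its speed; a pose out of reach is approached as far as the arm can. A call with a gripper value outside its range is refused whole. The fingers move at their own pace and stop on an object; FORCE is the grip in N (left out, the last holds). Time passes only in rows, so rows that do not move let the fingers close. It gives the time, the measured TCP pose, the force and the opening at its end, in the units of the state.
- bot.observe(): the state, without advancing time (a new reading comes with each control period).
- bot.grab_frame(name): name is "side" or "top"; returns (picture, depth): 420x560x3 uint8, red, green, blue; 420x560 float32, m along the optical axis (not along the pixel's ray), 0 where there is no reading.
- bot.get_calibration(name): a dict with "vertical_fov" (degrees; the focal length in pixels is half the picture's height over the tangent of half this angle, whatever the lens; pixels are square), "cx", "cy" (the principal point, pixels), "origin" and "orientation" of the camera in the world. Camera axes: x right, y down, z forward; pixel columns grow to the right and rows downward; lengths in m; the calibration is good to about 2 mm. A picture is of the moment at which its call begins. get_calibration takes no time and is no camera call.
- bot.job_done(): hands the job in, once; it reports no verdict.
Trained networks look in the newest picture that a camera, given by its name, has taken for a name from the list of things; names that differ only in an ending like _2 or _b are one class to them, and where a whole thing is asked for, a point or a joint stands for the part that bears it (a point fixed in the world has none). Each returns a list of dicts, best first, with "score" (0 to 1); they miss things now and then, are a little off and sometimes report something else, mostly with a low value. They report only what shows in the picture. A call takes as long as a camera call. They do not tell look-alikes from the thing itself.
- bot.trace(camera, target): "region" (420x560 bool, what is visible of it) and "box" ([left, top, right, bottom] in pixels, round what is visible of it).
- bot.tip_of(camera, target): "centre" ([row, column] in pixels: a listed point, or the origin of a listed thing).
The state is a dict: "clock": time; "qpos": joint angles; "qd": joint speeds; "joint_efforts": joint torques, N m; "position": TCP position; "tool_rot": TCP orientation; "force": force on the tool from outside, world axes, zero at the start; "moment": the same for the moment, N m; "grip_width": finger opening in m.
Only numpy, scipy, OpenCV 4.12 (cv2) and the standard library are available. Lean on these libraries where they do the work, as an engineer would, in place of code of your own. Each camera call takes 0.05 s, during which the arm holds its last target.

### The job

Get the board holder ready for the next circuit board: take the orange-handled hand sweeper, sweep the four loose blue relays all the way into the open-fronted metal tray (push them with the sweeper, not with the fingers), and set the sweeper down on the bench. Then take the black pull tab of the holder's sprung jaw and pull it out until its red pointer lines up with the yellow mark, and keep it there: the program finishes while the gripper is still holding the tab at the mark. Leave the jar, spool, pliers and mug where they are.

Things in the scene. Friction and masses are not known exactly. Their poses are not given: they have to be found in the camera images.
- sweeper: Hand sweeper standing on the bench, loose, about 0.16 kg. Black rubber bar 128 mm long (its x), 16 mm thick (its y), 26 mm tall; end caps 38 mm deep in y, reaching 11 mm past both bar faces. On the bar's middle an orange grip block, 40 mm along x, 20 mm thick along y, up to 90 mm above the bench. Either long face sweeps. Origin: centre of the underside; z up.
- grip (a point): Point at the middle of the sweeper's orange grip, 70 mm above its underside; axes as the sweeper's (pinch it along y, 20 mm).
- tray: Sheet-metal tray fixed to the bench, open at the front, which faces its own -y (sweep in along +y). Inside 170 mm wide (x) and 110 mm deep (y from the mouth at -55 to the back wall at +55 mm); walls 5 mm thick, 30 mm tall; no lip at the mouth, pieces slide straight in. Origin: middle of the floor, at bench height.
- relay0: Blue relay, a loose block 19 x 15 x 15 mm tall, about 12 g, on the mat 45 to 120 mm in front of the tray's mouth and within 40 mm of the tray's centre line; four alike. Origin: centre of its underside.
- relay1: Blue relay, a loose block 19 x 15 x 15 mm tall, about 12 g, on the mat 45 to 120 mm in front of the tray's mouth and within 40 mm of the tray's centre line; four alike. Origin: centre of its underside.
- relay2: Blue relay, a loose block 19 x 15 x 15 mm tall, about 12 g, on the mat 45 to 120 mm in front of the tray's mouth and within 40 mm of the tray's centre line; four alike. Origin: centre of its underside.
- relay3: Blue relay, a loose block 19 x 15 x 15 mm tall, about 12 g, on the mat 45 to 120 mm in front of the tray's mouth and within 40 mm of the tray's centre line; four alike. Origin: centre of its underside.
- holder: Board holder fixed to the bench: black rail 300 mm long along its y, 38 mm wide, 18 mm tall, with two blue pillars 90 mm tall at y = +75 and -65 mm. The sprung jaw slides along y through the pillar at -65; pulling out is towards the holder's -y. Origin: at bench height below the rail's centre line.
- jaw (a joint): How far the sprung jaw is pulled out, in m: 0 at rest (starts there), stop at 0.048. Grows as the tab moves along the holder's -y. A spring draws it back: about 4.5 N at rest, rising by 1.5 N per cm; it snaps back when let go.
- tab_top (a point): Middle of the top edge of the jaw's black pull tab, 117 mm above the bench: an upright plate 12 mm thick (holder's y), 34 mm wide (x), from 45 to 117 mm height. Its 10 mm rod, 60 mm up, leaves towards +y; above it 44 mm are free between tab and pillar. Pinch across the thickness from above, fingertips above 70 mm. Axes as the holder's.
- pointer (a point): Tip of the red pointer that sticks out 32 mm to the holder's +x from the foot of the tab, 49 mm above the bench, level in y with the tab's middle; 4 mm thick. Moves with the tab.
- mark (a point): Yellow mark: upright strip 4 mm thick (holder's y), 12 mm wide, top 54 mm above the bench, on the +x side of the tab's path; this point is its edge nearest the pointer, 49 mm up. Axes as the holder's. Fixed in a run, 18 to 36 mm farther out (-y) than the pointer at rest. Lined up: pointer and mark have the same y in the holder's frame.
- jar: Bystander: green lidded jar, 64 mm across, 75 mm tall. Leave it alone.
- spool: Bystander: white solder spool standing on end, 52 mm across, 38 mm tall. Leave it alone.
- pliers: Bystander: small pliers with orange handles lying flat, about 145 mm long, 14 mm tall (origin at the pivot). Leave it alone.
- mug: Bystander: white mug, 78 mm across, 90 mm tall. Leave it alone.
There are look-alikes about, which are no part of the job. What is shaped like the sweeper but green or turquoise is not meant.

How it is judged:
On the way, in this order (a step that is already met when the one before it is completed fails the run):
1. all four relays have been swept into the tray (x of relay0 in the frame of tray between -0.085 and 0.085 m and y of relay0 in the frame of tray between -0.05 and 0.055 m and height (world z) of each of relay0, relay1, relay2, relay3 below 0.03 m and x of relay1 in the frame of tray between -0.085 and 0.085 m and y of relay1 in the frame of tray between -0.05 and 0.055 m and x of relay2 in the frame of tray between -0.085 and 0.085 m and y of relay2 in the frame of tray between -0.05 and 0.055 m and x of relay3 in the frame of tray between -0.085 and 0.085 m and y of relay3 in the frame of tray between -0.05 and 0.055 m), for 0.2 s.
2. the jaw is pulled out to the mark by the gripper (y of pointer in the frame of mark between -0.005 and 0.005 m and contact force between the fingers and jaw above 3 N), for 0.2 s.
At the end, for the whole second after the job is handed in: All four relays are in the tray (each centre at least 5 mm inside the mouth, on the floor), the sweeper rests on the bench out of the fingers and not against the jaw, and the gripper holds the still jaw with at least 3 N so that the pointer is within 5 mm of the mark along the holder's y (all of step 1 and all of step 2 and velocity of joint jaw between -0.01 and 0.01 m/s and height (world z) of sweeper below 0.03 m and linear speed of sweeper below 0.02 m/s and contact force between the fingers and sweeper below 0.2 N and contact force between each of sweeper, relay0, relay1, relay2, relay3 and jaw below 0.2 N); the arm keeps its last pose, push and grip.
It fails at once if a relay is touched by the fingers or the arm (contact force between any of the fingers, the arm and relay0 above 0.5 N or contact force between any of the fingers, the arm and relay1 above 0.5 N or contact force between any of the fingers, the arm and relay2 above 0.5 N or contact force between any of the fingers, the arm and relay3 above 0.5 N).
It fails at once if a bystander is shifted by more than 30 mm or knocked over (distance of any of jar, spool, pliers, mug from where it was at the start of the episode above 0.03 m or angle between any of jar, spool, pliers, mug's own z axis and vertical above 0.5 rad).
It also fails if it takes over 51 s, if anything falls off the work surface, if the arm or the gripper's body presses on something with over 40 N, if the wrist force passes 120 N, or if a joint passes its speed limit or range.

## Working session

There is one attempt and no reset: what is moved stays moved. The work goes in short steps, Python scripts to look and compute and a shell command to move; the robot and the scene stay as the last step left them, time stands still between calls to the robot, and variables do not carry over. Pictures are saved under pics/ and viewed, and the job is handed in when it is done.

```bash
mkdir -p pics; cat > h.py <<'E'
import numpy as np, cv2
from scipy.spatial.transform import Rotation as R
from workcell import bot
def cal(n):
    c=bot.get_calibration(n); f=210/np.tan(np.radians(c["vertical_fov"])/2)
    o=np.array(c["orientation"]); 
    Rm=R.from_euler('xyz',o).as_matrix() if o.shape==(3,) else (o if o.shape==(3,3) else R.from_quat(o).as_matrix())
    return f,c["cx"],c["cy"],np.array(c["origin"]),Rm
def ray(n,row,col):
    f,cx,cy,o,Rm=cal(n); return o,Rm@np.array([(col-cx)/f,(row-cy)/f,1])
def atz(n,row,col,z):
    o,d=ray(n,row,col); return o+d*(z-o[2])/d[2]
def cloud(n,depth):
    f,cx,cy,o,Rm=cal(n); v,u=np.mgrid[:420,:560]
    P=np.stack([(u-cx)/f*depth,(v-cy)/f*depth,depth],-1); return P@Rm.T+o
def proj(n,p):
    f,cx,cy,o,Rm=cal(n); q=Rm.T@(np.array(p)-o); return q[1]/q[2]*f+cy,q[0]/q[2]*f+cx
E
python3 - <<'E'
from h import *
for n in("side","top"):
    print(bot.get_calibration(n))
    p,d=bot.grab_frame(n); cv2.imwrite(f"pics/{n}0.png",cv2.resize(p[:,:,::-1],(800,600))); np.savez(f"{n}0.npz",p=p,d=d)
    for t in("sweeper","grip","tray","relay0","holder","tab_top","pointer","mark","pliers","jar","spool","mug"):
        print(n,t,[(round(x["score"],2),np.round(x["centre"]).tolist()) for x in bot.tip_of(n,t)][:6])
print(bot.observe())
E
```

```text
{'vertical_fov': 52.67453053877821, 'cx': 278.71337864535565, 'cy': 206.79377085031518, 'origin': array([ 0.25142428, -0.71195677,  0.87745644]), 'orientation': array([-2.3714386 ,  0.00944101, -0.30478487])}
side sweeper [(0.86, [224.0, 291.0]), (0.83, [204.0, 239.0]), (0.73, [356.0, 200.0]), (0.33, [172.0, 290.0])]
side grip [(0.97, [343.0, 195.0]), (0.72, [190.0, 238.0]), (0.66, [204.0, 292.0])]
side tray [(0.92, [150.0, 268.0])]
side relay0 [(0.62, [187.0, 290.0]), (0.55, [173.0, 288.0]), (0.54, [174.0, 277.0])]
side holder [(0.83, [294.0, 312.0])]
side tab_top [(0.82, [316.0, 342.0])]
side pointer [(0.89, [324.0, 359.0])]
side mark [(0.72, [333.0, 368.0])]
side pliers [(0.82, [165.0, 335.0])]
side jar [(0.93, [211.0, 359.0]), (0.64, [329.0, 435.0])]
side spool [(0.68, [248.0, 377.0])]
side mug [(0.73, [247.0, 377.0]), (0.66, [329.0, 434.0])]
{'vertical_fov': 53.516604948007725, 'cx': 282.55519779318416, 'cy': 207.24522735506378, 'origin': array([0.30046234, 0.00309584, 1.28102725]), 'orientation': array([-3.00645079e+00,  1.20592617e-03, -1.59068873e+00])}
top sweeper [(0.71, [1
[... 637 characters left out ...]
]
{'clock': 1.3, 'qpos': array([-1.34021082,  0.52141577, -0.03631459,  1.59951275,  0.02124397,
        1.02114309, -0.11280234]), 'qd': array([ 7.69151076e-05,  4.13384573e-05,  1.76238163e-03, -6.02075290e-04,
        2.33192131e-04,  1.26962185e-03,  1.01174864e-04]), 'joint_efforts': array([ 2.81592766e-04, -9.26844764e+01,  1.97866738e+00, -3.70247304e+01,
        1.80831074e-02,  1.86040357e-03, -4.03424042e-05]), 'position': array([0.18518976, 0.59690027, 0.20627623]), 'tool_rot': array([-3.14150247e+00,  3.82315403e-05,  2.84079774e+00]), 'force': array([-0.0736897 ,  0.37373665, -0.10522284]), 'moment': array([0.02390968, 0.02538185, 0.01709872]), 'grip_width': 0.08502346630188753}
```

View images.

View pics/side0.png

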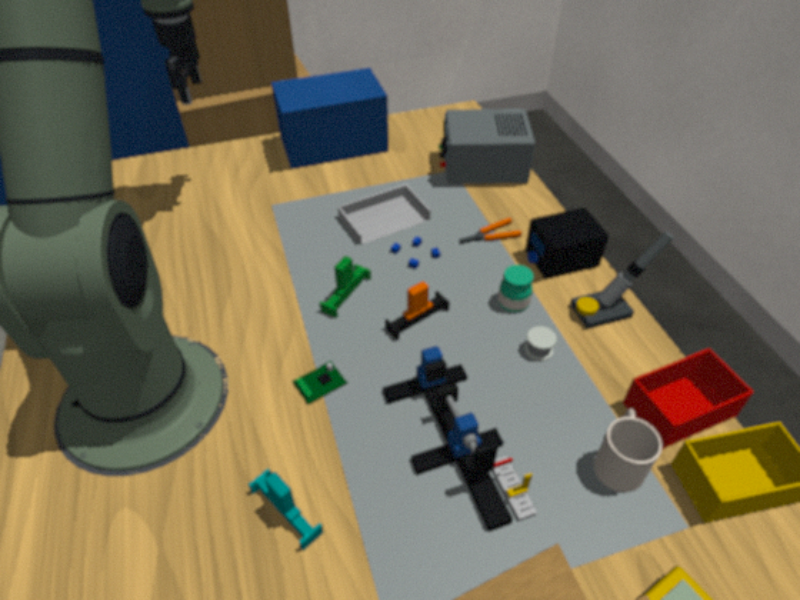

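View pics/top0.png

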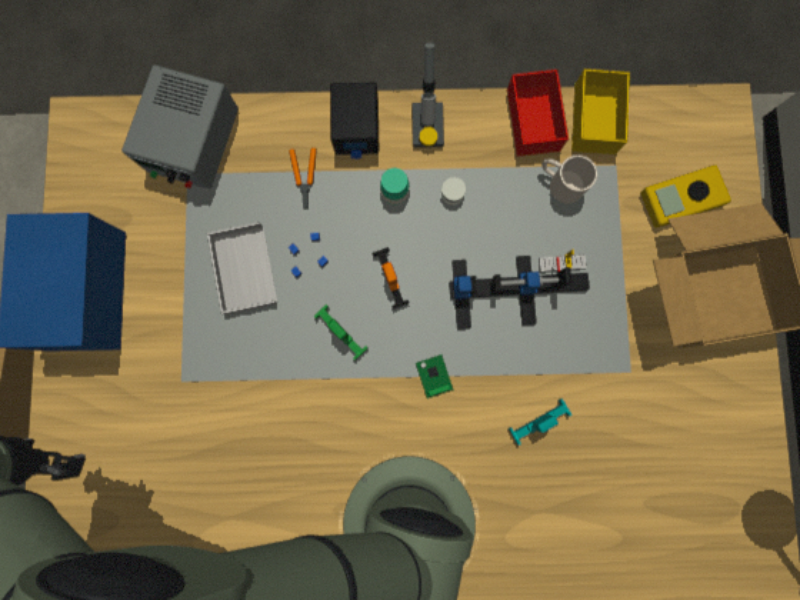

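```bash
python3 - <<'E'
from h import *
T=np.load("top0.npz");S=np.load("side0.npz")
cv2.imwrite("pics/topc.png",cv2.resize(T["p"][130:330,130:430,::-1],None,fx=2.6,fy=2.6,interpolation=cv2.INTER_CUBIC))
cv2.imwrite("pics/sidec.png",cv2.resize(S["p"][120:380,160:420,::-1],None,fx=2.3,fy=2.3,interpolation=cv2.INTER_CUBIC))
E
```

```text
(no output)
```

View pics/topc.png

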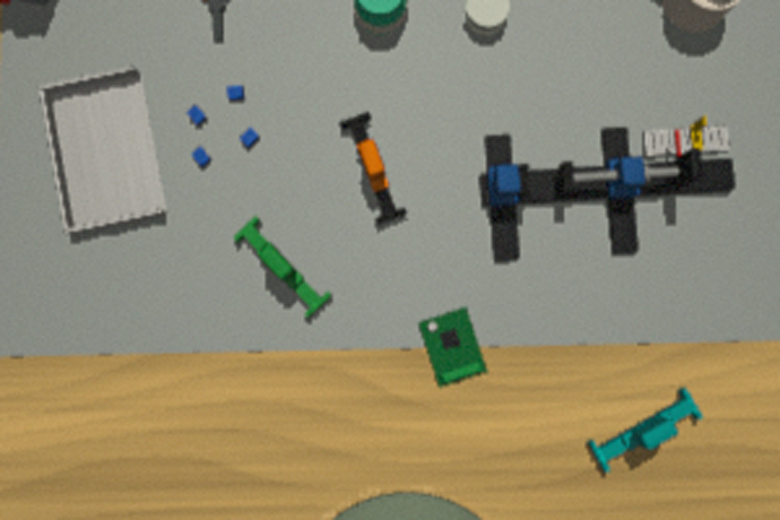

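View pics/sidec.png

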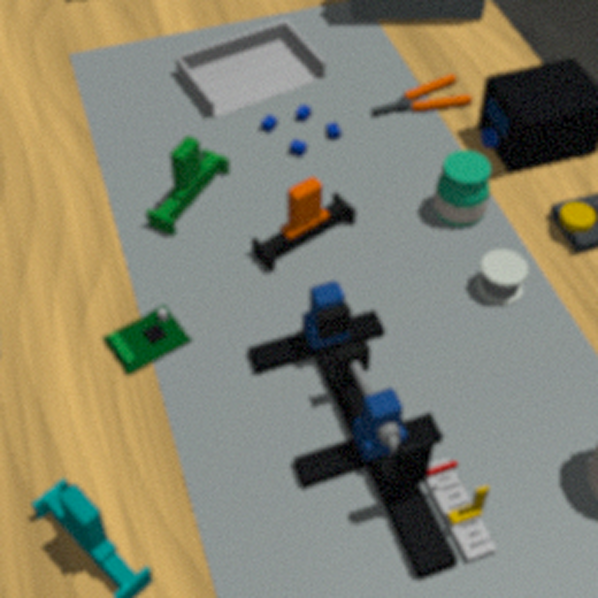

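Sweeper candidates in the top picture (row, col): green (232,238), turquoise (296,377), orange-on-black (195,273), and the pliers' orange handles (115,213). By the description it is the orange grip on a black bar at (195,273), which the crop confirms. In the crop the relays sit at about (115..160, 195..250) and the tray mouth faces right, towards the sweeper. Next I measure the poses.

```bash
python3 - <<'E'
from h import *
def ws(P): 
    r=cv2.minAreaRect((P[:,:2]*1000).astype(np.float32)); return np.round(r[0],1),np.round(r[1],1),round(r[2],1)
for n in("top","side"):
    D=np.load(n+"0.npz");p=D["p"];d=D["d"];C=cloud(n,d);hsv=cv2.cvtColor(p,cv2.COLOR_RGB2HSV)
    # sweeper
    om=(hsv[...,0]>4)&(hsv[...,0]<17)&(hsv[...,1]>180)&(hsv[...,2]>90)
    roi=(abs(C[...,0]-.48)<.15)&(abs(C[...,1]-0.02)<.12)
    m=om&roi; print(n,"orange",m.sum(),np.round(C[m].mean(0),4),C[m][:,2].max()); 
    mt=m&(C[...,2]>.075); print("top of grip",mt.sum(),np.round(C[mt].mean(0),4),ws(C[mt]) if mt.sum()>4 else'')
    c=C[m].mean(0)[:2]
    b=(np.hypot(*(C[...,:2]-c).transpose(2,0,1))<.085)&(C[...,2]>.008)&(hsv[...,2]<75); print("bar",b.sum(),np.round(C[b].mean(0),4),ws(C[b]))
    # relays
    bl=((hsv[...,0]>105)&(hsv[...,0]<128)&(hsv[...,1]>140)&(C[...,0]>.4)&(C[...,0]<.62)&(C[...,1]>.1)&(C[...,1]<.3)).astype(np.uint8)
    k,l,st,ce=cv2.connectedComponentsWithStats(bl)
    for i in range(1,k):
        if st[i,4]>8: q=C[l==i]; print("relay",st[i,4],np.round(ce[i]),np.round((q.min(0)+q.max(0))/2,4),np.round(atz(n,ce[i][1],ce[i][0],.011),4))
    # tray walls
    w=(C[...,2]>.02)&(C[...,2]<.04)&(C[...,0]>.38)&(C[...,0]<.64)&(C[...,1]>.2)&(C[...,1]<.4)&(hsv[...,1]<70)
    print("tray",w.sum(),ws(C[w]));print(cv2.boxPoints(cv2.minAreaRect((C[w][:,:2]*1000).astype(np.float32))).round())
    # table height check
    f=(abs(C[...,0]-.4)<.02)&(abs(C[...,1]-.15)<.05);print("mat z",np.median(C[f][:,2]))
E
```

```text
top orange 105 [0.5096 0.029  0.0792] 0.09624070926145367
top of grip 86 [0.5129 0.0304 0.0893] (array([513. ,  30.4]), array([39. , 18.9]), 18.7)
bar 147 [0.5096 0.029  0.0242] (array([512.2,  29.9]), array([127.6,  35.1]), 19.5)
relay 22 [220. 165.] [0.6093 0.1933 0.015 ] [0.6092 0.1933 0.011 ]
relay 24 [205. 174.] [0.583  0.238  0.0138] [0.5834 0.2398 0.011 ]
relay 23 [225. 182.] [0.5532 0.1763 0.0156] [0.5544 0.1771 0.011 ]
relay 26 [207. 190.] [0.5312 0.2342 0.0144] [0.5321 0.2347 0.011 ]
tray 199 (array([540.4, 350.5]), array([181.4, 115.3]), 11.3)
[[440. 389.]
 [463. 276.]
 [641. 312.]
 [618. 425.]]
mat z 0.0019240367278949844
side orange 292 [0.512  0.0216 0.0611] 0.09393296086256264
top of grip 105 [0.5117 0.0233 0.0866] (array([512.4,  25.4]), array([36.1, 17.1]), 23.8)
bar 284 [0.5084 0.022  0.0207] (array([513.2,  27.4]), array([128.7,  36.8]), 20.3)
relay 21 [291. 169.] [0.5826 0.236  0.0119] [0.5833 0.2381 0.011 ]
relay 24 [276. 173.] [0.5325 0.2313 0.0108] [0.5323 0.232  0.011 ]
relay 22 [304. 176.] [0.6088 0.1901 0.0118] [0.6091 0.191  0.011 ]
relay 27 [289. 184.] [0.5545 0.1721 0.0143] [0.5549 0.1751 0.011 ]
tray 217 (array([541., 350.]), array([183.2, 115.6]), 10.7)
[[440. 390.]
 [462. 276.]
 [642. 310.]
 [620. 424.]]
mat z 0.039554719350457845
```

```bash
python3 - <<'E'
from h import *
def ws(P): 
    r=cv2.minAreaRect((P[:,:2]*1000).astype(np.float32)); return np.round(r[0],1),np.round(r[1],1),round(r[2],1)
zs={"pointer":.049,"mark":.049,"tab_top":.117,"jar":0,"spool":0,"pliers":0,"mug":0,"holder":0}
for n in("top","side"):
    bot.grab_frame(n)
    for t,z in zs.items():
        for x in bot.tip_of(n,t)[:2]: print(n,t,round(x["score"],2),np.round(x["centre"],1),np.round(atz(n,*x["centre"],z),4)[:2])
    D=np.load(n+"0.npz");p=D["p"];d=D["d"];C=cloud(n,d);hsv=cv2.cvtColor(p,cv2.COLOR_RGB2HSV)
    R0=(C[...,0]>.35)&(C[...,0]<.66)&(C[...,1]<-.05)&(C[...,1]>-.45)
    bl=(hsv[...,0]>100)&(hsv[...,0]<125)&(hsv[...,1]>120)&R0&(C[...,2]>.075)
    k,l,st,ce=cv2.connectedComponentsWithStats(bl.astype(np.uint8))
    for i in range(1,k):
        if st[i,4]>8: print("pillar",st[i,4],np.round(C[l==i].mean(0),4),ws(C[l==i]))
    tb=R0&(C[...,2]>.095)&(C[...,2]<.13); 
    k,l,st,ce=cv2.connectedComponentsWithStats(tb.astype(np.uint8))
    for i in range(1,k):
        if st[i,4]>4: print("high",st[i,4],ce[i].round(),np.round(C[l==i].mean(0),4),ws(C[l==i]))
    rl=R0&(C[...,2]>.011)&(C[...,2]<.024)&(hsv[...,2]<80); print("rail",rl.sum(),ws(C[rl]))
    rd=R0&((hsv[...,0]<6)|(hsv[...,0]>174))&(hsv[...,1]>150)&(hsv[...,2]>90);print("red",np.round(C[rd].mean(0),4),C[rd].min(0).round(3),C[rd].max(0).round(3))
    ye=R0&(hsv[...,0]>19)&(hsv[...,0]<33)&(hsv[...,1]>150)&(hsv[...,2]>90);print("yel",ye.sum(),np.round(C[ye].mean(0),4),C[ye].min(0).round(3),C[ye].max(0).round(3))
    g=(hsv[...,0]>50)&(hsv[...,0]<70)&(hsv[...,1]>150)&(C[...,1]>0.03)&(C[...,1]<.3);print("green",ws(C[g]))
    if n=="top": cv2.imwrite("pics/holderT.png",cv2.resize(p[165:225,310:420,::-1],None,fx=7,fy=7,interpolation=cv2.INTER_CUBIC))
    else: cv2.imwrite("pics/holderS.png",cv2.resize(p[240:380,260:400,::-1],None,fx=4.2,fy=4.2,interpolation=cv2.INTER_CUBIC))
E
```

```text
top pointer 0.53 [180.4 393. ] [ 0.5429 -0.3328]
top pointer 0.49 [187.7 169.7] [0.5341 0.3392]
top mark 0.39 [177.3 402.7] [ 0.5518 -0.3626]
top tab_top 0.71 [191.7 398.4] [ 0.4966 -0.3278]
top spool 0.83 [133.8 318.4] [ 0.708  -0.1175]
top pliers 0.83 [132.  217.4] [0.7205 0.2037]
top mug 0.79 [131.4 398.1] [ 0.7108 -0.3712]
top holder 0.86 [202.2 344. ] [ 0.4866 -0.1901]
pillar 99 [ 0.4906 -0.2604  0.088 ] (array([ 490.8, -261.2]), array([29. , 25.5]), 0.0)
pillar 100 [ 0.4853 -0.1217  0.0885] (array([ 486.4, -122.1]), array([32.1, 26.1]), 2.0)
high 72 [396. 193.] [ 0.4938 -0.323   0.1118] (array([ 494.6, -324.1]), array([12.5, 32.9]), 89.8)
rail 1107 (array([ 481.4, -246.9]), array([149.2, 298.7]), 1.8)
red [ 0.5289 -0.323   0.0525] [ 0.516 -0.325  0.048] [ 0.543 -0.322  0.055]
yel 37 [ 0.5442 -0.3554  0.0221] [ 0.529 -0.361  0.01 ] [ 0.558 -0.35   0.055]
green (array([398.1, 138.2]), array([125.3,  31.8]), 44.1)
side pointer 0.76 [321.3 357.9] [ 0.5442 -0.3232]
side mark 0.59 [335.6 367.3] [ 0.5489 -0.3594]
side tab_top 0.67 [186.  288.9] [0.5141 0.058 ]
side tab_top 0.57 [316.3
[... 213 characters left out ...]
side mug 0.75 [328.7 431.4] [ 0.7106 -0.3672]
side holder 0.63 [293.2 313.2] [ 0.491  -0.1992]
side holder 0.24 [323.4 357.7] [ 0.5589 -0.3048]
pillar 132 [ 0.4845 -0.1281  0.0883] (array([ 485.4, -127.3]), array([28.4, 28.6]), 71.5)
pillar 180 [ 0.4893 -0.2668  0.0879] (array([ 490.3, -264.9]), array([25. , 29.8]), 87.4)
high 170 [339. 315.] [ 0.4929 -0.3282  0.1116] (array([ 494. , -326.5]), array([34.6, 12. ]), 3.6)
rail 2013 (array([ 480.8, -252.1]), array([148.6, 292.9]), 2.3)
red [ 0.5283 -0.3257  0.0538] [ 0.515 -0.327  0.051] [ 0.54  -0.322  0.059]
yel 84 [ 0.544  -0.3579  0.0247] [ 0.527 -0.363  0.014] [ 0.558 -0.352  0.056]
green (array([630.6,  93.2]), array([136.7, 567.5]), 78.9)
```

View pics/holderT.png

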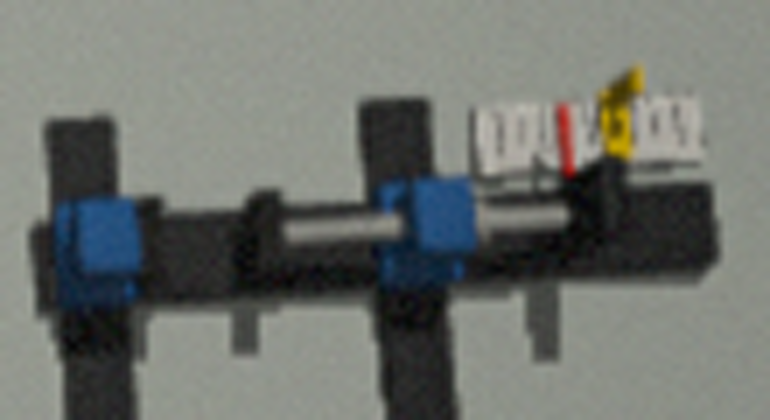

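View pics/holderS.png

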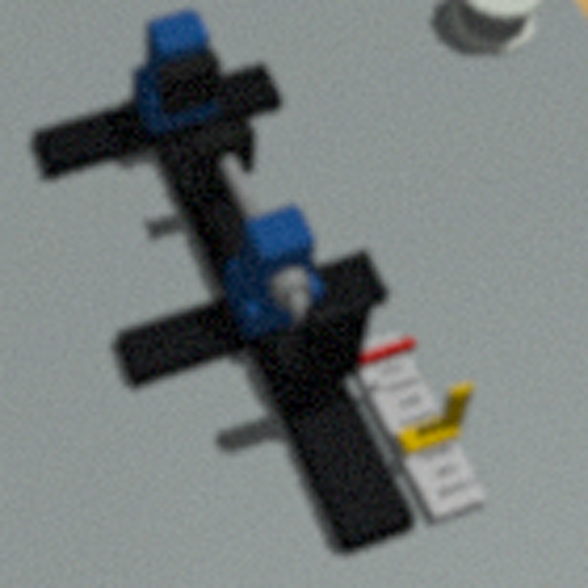

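```bash
python3 -m inch '[{"dx":-34,"dy":-32,"hand":-0.3},{"dx":-34,"dy":-32},{"dx":-34,"dy":-32},{"dx":-34,"dy":-32},{"dx":-34,"dy":-32},{"dx":-34,"dy":-32},{"dx":-34,"dy":-32},{"dx":-34,"dy":-32},{"dx":-34,"dy":-32},{"dx":-34,"dy":-32}]'
python3 -m inch '[{"rz":0.145},{"rz":0.145},{"rz":0.145},{"rz":0.145},{"rz":0.145},{"rz":0.145},{"rz":0.145},{"rz":0.145},{"rz":0.145},{"rz":0.145}]'
cat >> h.py <<'E'
def togo(x,y,ang,z=None):
    # ang: wanted world angle of tool y axis; prints shift in current tool axes and rz
    s=bot.observe(); Rm=R.from_euler('xyz',s["tool_rot"]).as_matrix(); p=s["position"]
    d=Rm.T@(np.array([x,y,p[2] if z is None else z])-p)*1000
    a=np.arctan2(Rm[1,1],Rm[0,1]); w=(ang-a+np.pi)%(2*np.pi)-np.pi
    print("clk",round(s["clock"],2),"pos",p.round(4),"d(mm tool)",d.round(1),"rz",round(-w,3),"tilt",np.round(Rm[:,2],3),"q",s["qpos"].round(2),"f",s["force"].round(1),"w",round(s["grip_width"],4))
E
python3 -c "
from h import *
togo(.5125,.0285,-1.23)"
```

```text
clk 2.2 pos [0.1852 0.5969 0.2063] d(mm tool) [-481.  -445.9   -0. ] rz 2.5 tilt [-0.  0. -1.] q [-1.34  0.52 -0.04  1.6   0.02  1.02 -0.11] f [-0.3 -0.3  0.3] w 0.0855schema error: expected keys dx, dy, dz, rx, ry, rz, hand
schema error: expected keys dx, dy, dz, rx, ry, rz, hand
```

```bash
python3 -m inch '[{"dx":-34,"dy":-32,"dz":0,"rx":0,"ry":0,"rz":0,"hand":-0.3},{"dx":-34,"dy":-32,"dz":0,"rx":0,"ry":0,"rz":0,"hand":-0.3},{"dx":-34,"dy":-32,"dz":0,"rx":0,"ry":0,"rz":0,"hand":-0.3},{"dx":-34,"dy":-32,"dz":0,"rx":0,"ry":0,"rz":0,"hand":-0.3},{"dx":-34,"dy":-32,"dz":0,"rx":0,"ry":0,"rz":0,"hand":-0.3},{"dx":-34,"dy":-32,"dz":0,"rx":0,"ry":0,"rz":0,"hand":-0.3},{"dx":-34,"dy":-32,"dz":0,"rx":0,"ry":0,"rz":0,"hand":-0.3},{"dx":-34,"dy":-32,"dz":0,"rx":0,"ry":0,"rz":0,"hand":-0.3},{"dx":-34,"dy":-32,"dz":0,"rx":0,"ry":0,"rz":0,"hand":-0.3},{"dx":-34,"dy":-32,"dz":0,"rx":0,"ry":0,"rz":0,"hand":-0.3}]'
python3 -c "
from h import *
togo(.5125,.0285,-1.23)"
```

```text
clock: 3.2
position: [0.4158, 0.1889, 0.2066]
tool_rot: [3.141, 0.0, 2.841]
force: [0.4, 1.5, -0.3]
grip_width: 0.0554
clk 3.2 pos [0.4158 0.1889 0.2066] d(mm tool) [-139.8 -124.5   -0. ] rz 2.5 tilt [ 0.001  0.    -1.   ] q [-0.65  0.25  0.11  2.03 -0.04  0.86  0.75] f [ 0.4  1.5 -0.3] w 0.0554
```

```bash
python3 -m inch '[{"dx":-35,"dy":-31,"dz":0,"rx":0,"ry":0,"rz":0,"hand":-0.3},{"dx":-35,"dy":-31,"dz":0,"rx":0,"ry":0,"rz":0,"hand":-0.3},{"dx":-35,"dy":-31,"dz":0,"rx":0,"ry":0,"rz":0,"hand":-0.3},{"dx":-35,"dy":-31,"dz":0,"rx":0,"ry":0,"rz":0,"hand":-0.3},{"dx":0,"dy":0,"dz":0,"rx":0,"ry":0,"rz":0.148,"hand":-0.3},{"dx":0,"dy":0,"dz":0,"rx":0,"ry":0,"rz":0.148,"hand":-0.3},{"dx":0,"dy":0,"dz":0,"rx":0,"ry":0,"rz":0.148,"hand":-0.3},{"dx":0,"dy":0,"dz":0,"rx":0,"ry":0,"rz":0.148,"hand":-0.3},{"dx":0,"dy":0,"dz":0,"rx":0,"ry":0,"rz":0.148,"hand":-0.3},{"dx":0,"dy":0,"dz":0,"rx":0,"ry":0,"rz":0.148,"hand":-0.3}]' >/dev/null
python3 -m inch '[{"dx":0,"dy":0,"dz":0,"rx":0,"ry":0,"rz":0.148,"hand":-0.3},{"dx":0,"dy":0,"dz":0,"rx":0,"ry":0,"rz":0.148,"hand":-0.3},{"dx":0,"dy":0,"dz":0,"rx":0,"ry":0,"rz":0.148,"hand":-0.3},{"dx":0,"dy":0,"dz":0,"rx":0,"ry":0,"rz":0.148,"hand":-0.3},{"dx":0,"dy":0,"dz":0,"rx":0,"ry":0,"rz":0.148,"hand":-0.3},{"dx":0,"dy":0,"dz":0,"rx":0,"ry":0,"rz":0.148,"hand":-0.3},{"dx":0,"dy":0,"dz":0,"rx":0,"ry":0,"rz":0.148,"hand":-0.3},{"dx":0,"dy":0,"dz":0,"rx":0,"ry":0,"rz":0.148,"hand":-0.3},{"dx":0,"dy":0,"dz":0,"rx":0,"ry":0,"rz":0.148,"hand":-0.3},{"dx":0,"dy":0,"dz":0,"rx":0,"ry":0,"rz":0.148,"hand":-0.3}]' >/dev/null
python3 - <<'E'
from h import *
togo(.5125,.0285,-1.23)
p,d=bot.grab_frame("side"); cv2.imwrite("pics/s1.png",cv2.resize(p[:,:,::-1],(800,600)))
E
```

```text
clk 5.2 pos [0.5121 0.0307 0.2064] d(mm tool) [-0.7  2.1 -0. ] rz 0.126 tilt [ 0.  0. -1.] q [-0.75  0.44  0.77  1.92 -0.38  0.93 -0.89] f [ 0.6  0.9 -0.3] w 0.0554
```

View pics/s1.png

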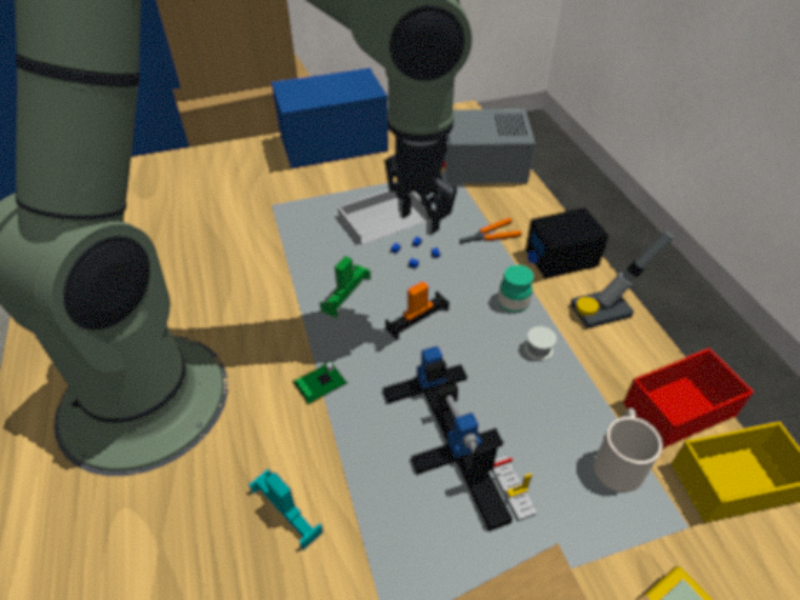

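```bash
python3 -c "
from h import *
print(proj('side',[.5121,.0307,.206]))"
python3 -m inch '[{"dx":0,"dy":2,"dz":30,"rx":0,"ry":0,"rz":0.126,"hand":-0.3},{"dx":0,"dy":0,"dz":40,"rx":0,"ry":0,"rz":0,"hand":-0.3},{"dx":0,"dy":0,"dz":35,"rx":0,"ry":0,"rz":0,"hand":-0.3},{"dx":0,"dy":0,"dz":0,"rx":0,"ry":0,"rz":0,"hand":-0.3}]'
python3 - <<'E'
from h import *
togo(.5125,.0285,-1.23,.054)
for n in("side","top"):
    p,d=bot.grab_frame(n); a,b=proj(n,[.5125,.0285,.09]); a=int(a);b=int(b)
    cv2.imwrite(f"pics/{n}2.png",cv2.resize(p[a-50:a+50,b-60:b+60,::-1],None,fx=5,fy=5,interpolation=cv2.INTER_CUBIC))
E
```

```text
(np.float64(166.6777401158576), np.float64(291.95581531325456))
clock: 5.65
position: [0.5109, 0.0287, 0.0984]
tool_rot: [-3.141, 0.005, 0.349]
force: [-0.0, -0.6, 0.4]
grip_width: 0.0553
clk 5.65 pos [0.5109 0.0287 0.0984] d(mm tool) [ 1.7  0.8 44.4] rz 0.009 tilt [-0.005 -0.001 -1.   ] q [-0.65  0.61  0.66  2.01 -0.56  0.72 -0.85] f [-0.  -0.6  0.4] w 0.0553
```

View pics/side2.png

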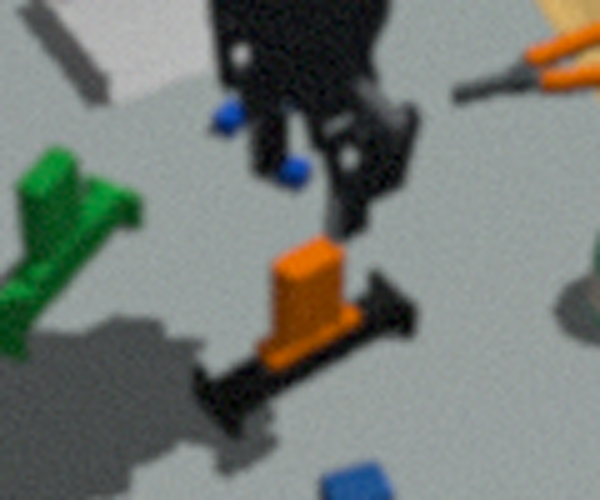

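View pics/top2.png

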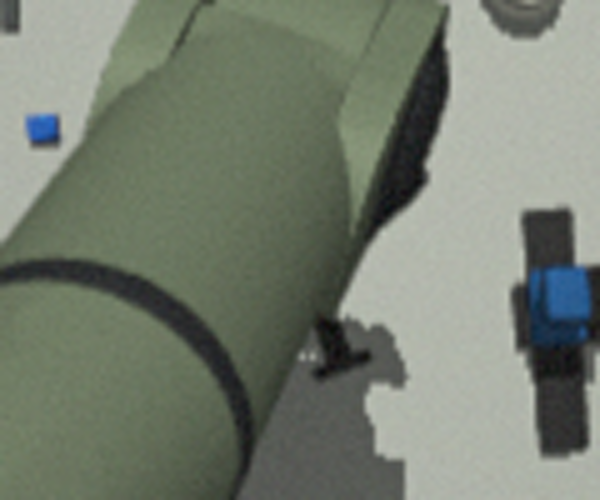

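```bash
python3 - <<'E'
from h import *
p,d=bot.grab_frame("side");C=cloud("side",d)
m=(abs(C[...,0]-.51)<.06)&(abs(C[...,1]-.03)<.08)&(C[...,2]>.095)&(C[...,2]<.15)
l=C[m]
for a in range(95,150,6):
    q=l[(l[:,2]*1000>=a)&(l[:,2]*1000<a+6)]
    if len(q): print(a,len(q),q.min(0).round(3),q.max(0).round(3))
E
```

```text
131 13 [ 0.493 -0.007  0.131] [0.519 0.06  0.137]
137 22 [ 0.493 -0.012  0.137] [0.529 0.059 0.143]
143 32 [ 0.492 -0.012  0.143] [0.534 0.06  0.149]
149 8 [ 0.496 -0.011  0.149] [0.532 0.059 0.15 ]
```

```bash

python3 -m inch '[{"dx":2,"dy":1,"dz":20,"rx":0,"ry":0,"rz":0.01,"hand":-0.3},{"dx":0,"dy":0,"dz":20,"rx":0,"ry":0,"rz":0,"hand":-0.3},{"dx":0,"dy":0,"dz":0,"rx":0,"ry":0,"rz":0,"hand":-0.3}]'
python3 - <<'E'
from h import *
togo(.5125,.0285,-1.23,.054)
for n in("side",):
    p,d=bot.grab_frame(n); a,b=proj(n,[.5125,.0285,.09]); a=int(a);b=int(b)
    cv2.imwrite(f"pics/{n}3.png",cv2.resize(p[a-50:a+50,b-60:b+60,::-1],None,fx=5,fy=5,interpolation=cv2.INTER_CUBIC))
E
```

```text
clock: 6.1
position: [0.5153, 0.0288, 0.0615]
tool_rot: [-3.141, 0.0, 0.338]
force: [-0.9, 0.7, 0.5]
grip_width: 0.0559
clk 6.1 pos [0.5153 0.0288 0.0615] d(mm tool) [-2.7 -0.6  7.5] rz -0.003 tilt [-0.  0. -1.] q [-0.6   0.66  0.6   2.02 -0.62  0.64 -0.81] f [-0.9  0.7  0.5] w 0.0559
```

View pics/side3.png

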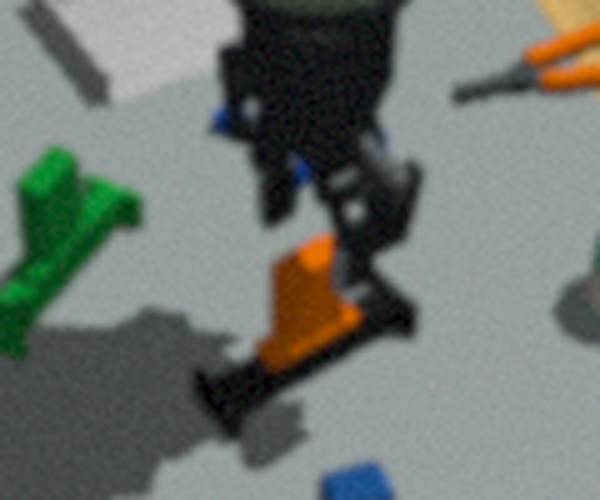

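```bash
python3 - <<'E'
from h import *
a0,b0=[int(v) for v in proj("side",[.5125,.0285,.09])]
for z in(.0615,.07,.08):
  for s in(-1,0,1):
    a,b=proj("side",[.5153+s*.03*.33,.0288-s*.03*.94,z]); print(z,s,round((b-b0+60)*5),round((a-a0+50)*5))
E
```

```text
0.0615 -1 274 260
0.0615 0 308 291
0.0615 1 343 324
0.07 -1 274 248
0.07 0 308 280
0.07 1 344 313
0.08 -1 274 235
0.08 0 309 267
0.08 1 344 299
```

```bash

python3 -m inch '[{"dx":-3,"dy":-1,"dz":15,"rx":0,"ry":0,"rz":0,"hand":-0.3},{"dx":0,"dy":0,"dz":0,"rx":0,"ry":0,"rz":0,"hand":0.1},{"dx":0,"dy":0,"dz":0,"rx":0,"ry":0,"rz":0,"hand":0.3},{"dx":0,"dy":0,"dz":0,"rx":0,"ry":0,"rz":0,"hand":0.3}]' 50
python3 - <<'E'
from h import *
togo(.5125,.0285,-1.23,.054)
for n in("side",):
    p,d=bot.grab_frame(n); a,b=proj(n,[.5125,.0285,.09]); a=int(a);b=int(b)
    cv2.imwrite(f"pics/{n}4.png",cv2.resize(p[a-50:a+50,b-60:b+60,::-1],None,fx=5,fy=5,interpolation=cv2.INTER_CUBIC))
E
```

```text
clock: 6.55
position: [0.5127, 0.0286, 0.0475]
tool_rot: [3.141, -0.001, 0.337]
force: [0.8, 0.2, -0.9]
grip_width: 0.0298
clk 6.55 pos [0.5127 0.0286 0.0475] d(mm tool) [-0.3  0.  -6.5] rz -0.004 tilt [ 0.001  0.    -1.   ] q [-0.58  0.68  0.58  2.04 -0.64  0.61 -0.8 ] f [ 0.8  0.2 -0.9] w 0.0298
```

View pics/side4.png

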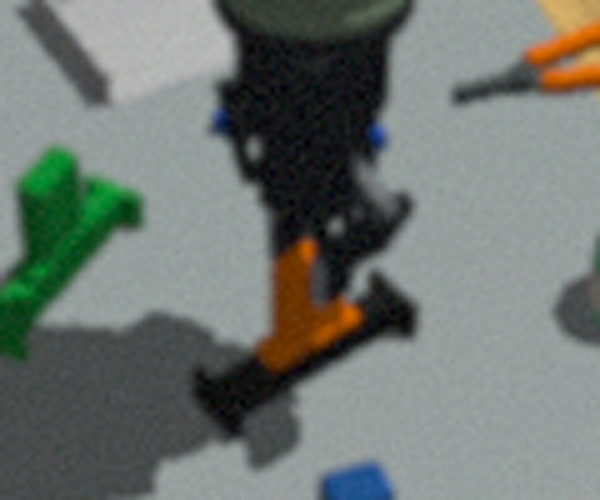

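```bash

python3 -m inch '[{"dx":0,"dy":0,"dz":4,"rx":0,"ry":0,"rz":0,"hand":0.3},{"dx":0,"dy":0,"dz":0,"rx":0,"ry":0,"rz":0,"hand":1},{"dx":0,"dy":0,"dz":0,"rx":0,"ry":0,"rz":0,"hand":1},{"dx":0,"dy":0,"dz":0,"rx":0,"ry":0,"rz":0,"hand":1},{"dx":0,"dy":0,"dz":0,"rx":0,"ry":0,"rz":0,"hand":1}]' 50
python3 -m inch '[{"dx":0,"dy":0,"dz":-10,"rx":0,"ry":0,"rz":0,"hand":1},{"dx":0,"dy":0,"dz":-15,"rx":0,"ry":0,"rz":0,"hand":1},{"dx":0,"dy":0,"dz":-20,"rx":0,"ry":0,"rz":0,"hand":1},{"dx":0,"dy":0,"dz":0,"rx":0,"ry":0,"rz":0,"hand":1}]' 60
python3 - <<'E'
from h import *
# start of sweep, tray frame u=2,v=-215
o=np.array([.541,.3477]);t=np.radians(11.1);ux=np.array([np.cos(t),np.sin(t)]);vy=np.array([-np.sin(t),np.cos(t)])
q=o+.002*ux-.215*vy;print(q)
togo(*q,np.radians(11.1-90))
for n in("side",):
    p,d=bot.grab_frame(n); a,b=proj(n,[.5125,.0285,.09]); a=int(a);b=int(b)
    cv2.imwrite(f"pics/{n}5.png",cv2.resize(p[a-50:a+50,b-60:b+60,::-1],None,fx=5,fy=5,interpolation=cv2.INTER_CUBIC))
E
```

```text
clock: 7.1
position: [0.512, 0.0285, 0.0423]
tool_rot: [-3.142, 0.0, 0.337]
force: [-0.7, 0.2, -0.4]
grip_width: 0.0193
clock: 7.5
position: [0.5132, 0.0285, 0.0896]
tool_rot: [3.141, -0.003, 0.337]
force: [0.2, -0.5, -1.1]
grip_width: 0.0189
[0.58435481 0.13710712]
clk 7.5 pos [0.5132 0.0285 0.0896] d(mm tool) [103.1 -79.    0.3] rz 0.143 tilt [ 0.003  0.001 -1.   ] q [-0.64  0.62  0.65  2.02 -0.58  0.69 -0.85] f [ 0.2 -0.5 -1.1] w 0.0189
```

View pics/side5.png

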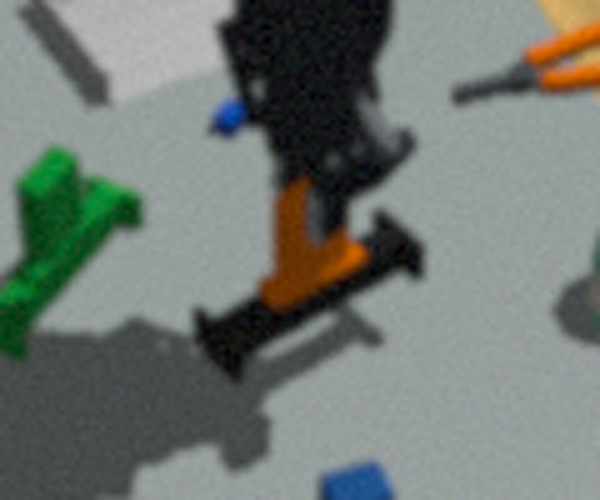

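```bash

python3 -m inch '[{"dx":26,"dy":-20,"dz":0,"rx":0,"ry":0,"rz":0,"hand":1},{"dx":26,"dy":-20,"dz":0,"rx":0,"ry":0,"rz":0,"hand":1},{"dx":26,"dy":-20,"dz":0,"rx":0,"ry":0,"rz":0,"hand":1},{"dx":25,"dy":-19,"dz":0,"rx":0,"ry":0,"rz":0,"hand":1},{"dx":0,"dy":0,"dz":0,"rx":0,"ry":0,"rz":0.072,"hand":1},{"dx":0,"dy":0,"dz":0,"rx":0,"ry":0,"rz":0.071,"hand":1},{"dx":0,"dy":0,"dz":0,"rx":0,"ry":0,"rz":0,"hand":1}]'
cat >> h.py <<'E'
O=np.array([.541,.3477]);TH=np.radians(11.1);UX=np.array([np.cos(TH),np.sin(TH)]);VY=np.array([-np.sin(TH),np.cos(TH)])
def tr(u,v): return O+u*UX+v*VY
def snap(n,name,c=None,h=50,w=60,k=5):
    p,d=bot.grab_frame(n)
    if c is not None:
        a,b=[int(v) for v in proj(n,c)]; a0=max(a-h,0);b0=max(b-w,0); p=p[a0:a+h,b0:b+w]
    cv2.imwrite("pics/"+name,cv2.resize(np.ascontiguousarray(p[:,:,::-1]),None,fx=k,fy=k,interpolation=cv2.INTER_CUBIC)); return p,d
E
python3 - <<'E'
from h import *
togo(*tr(.002,-.215),TH-np.pi/2,.0425)
snap("side","s6.png",[.56,.2,.0],60,75)
snap("top","t6.png",[.56,.2,.0],60,75)
E
```

```text
clock: 8.25
position: [0.5827, 0.1371, 0.0865]
tool_rot: [3.141, 0.001, 0.193]
force: [-0.6, -0.9, -1.1]
grip_width: 0.0186
clk 8.25 pos [0.5827 0.1371 0.0865] d(mm tool) [ 1.6  0.3 44. ] rz -0.001 tilt [-0.001 -0.001 -1.   ] q [-0.78  0.75  0.69  1.79 -0.63  0.83 -1.15] f [-0.6 -0.9 -1.1] w 0.0186
```

View pics/s6.png

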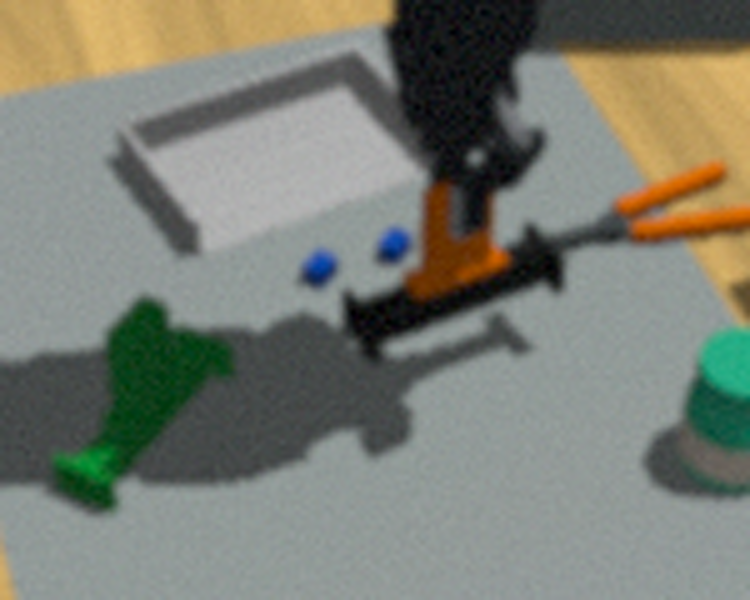

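View pics/t6.png

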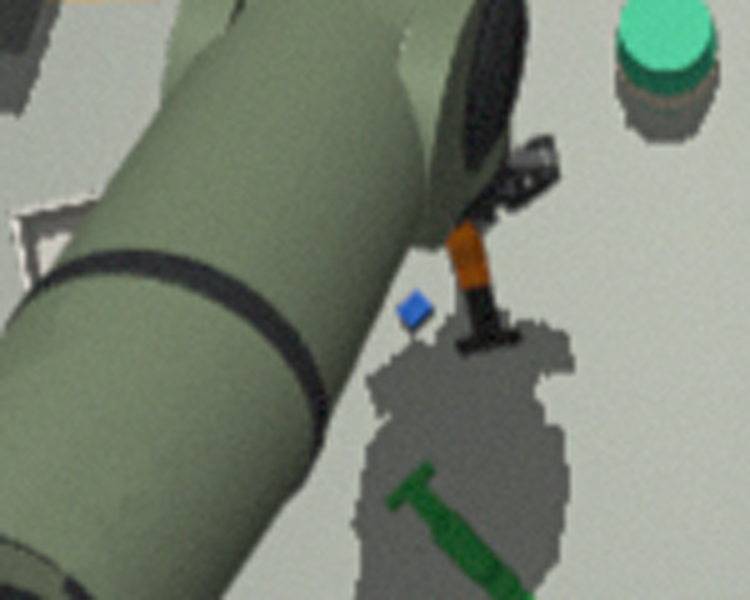

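```bash

python3 -m inch '[{"dx":1,"dy":0,"dz":20,"rx":0,"ry":0,"rz":0,"hand":1},{"dx":0,"dy":0,"dz":15,"rx":0,"ry":0,"rz":0,"hand":1},{"dx":0,"dy":0,"dz":8,"rx":0,"ry":0,"rz":0,"hand":1},{"dx":0,"dy":0,"dz":0,"rx":0,"ry":0,"rz":0,"hand":1}]'
python3 - <<'E'
from h import *
togo(*tr(.002,-.215),TH-np.pi/2,.0425)
snap("side","s7.png",[.56,.2,.0],60,75)
snap("top","t7.png",[.56,.2,.0],60,75)
E
```

```text
clock: 8.75
position: [0.5838, 0.137, 0.0434]
tool_rot: [3.141, 0.001, 0.194]
force: [0.4, -0.8, -1.2]
grip_width: 0.0185
clk 8.75 pos [0.5838 0.137  0.0434] d(mm tool) [ 0.6 -0.   0.9] rz 0.0 tilt [-0.001 -0.    -1.   ] q [-0.75  0.81  0.64  1.81 -0.68  0.76 -1.12] f [ 0.4 -0.8 -1.2] w 0.0185
```

View pics/s7.png

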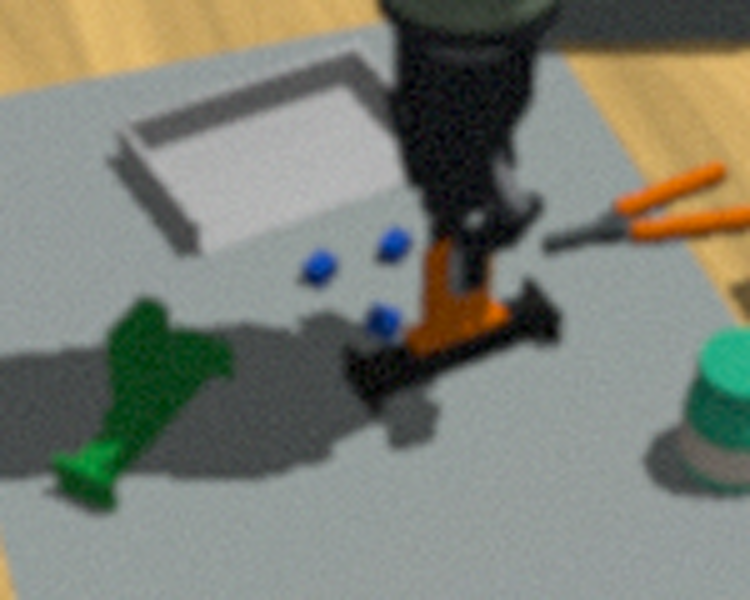

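View pics/t7.png

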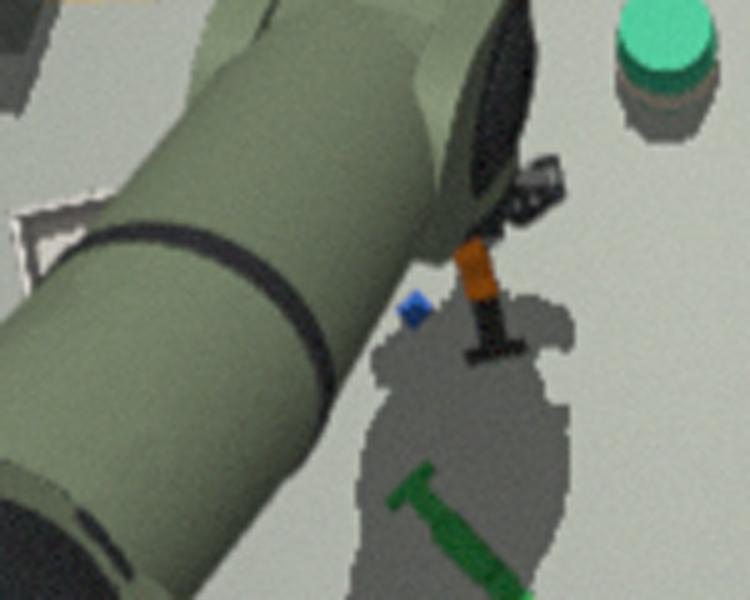

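```bash

python3 -m inch '[{"dx":0,"dy":-6,"dz":0.8,"rx":0,"ry":0,"rz":0,"hand":1},{"dx":0,"dy":-12,"dz":0,"rx":0,"ry":0,"rz":0,"hand":1},{"dx":0,"dy":-14,"dz":0,"rx":0,"ry":0,"rz":0,"hand":1},{"dx":0,"dy":-14,"dz":0,"rx":0,"ry":0,"rz":0,"hand":1},{"dx":0,"dy":-14,"dz":0,"rx":0,"ry":0,"rz":0,"hand":1},{"dx":0,"dy":-14,"dz":0,"rx":0,"ry":0,"rz":0,"hand":1},{"dx":0,"dy":-14,"dz":0,"rx":0,"ry":0,"rz":0,"hand":1},{"dx":0,"dy":-12,"dz":0,"rx":0,"ry":0,"rz":0,"hand":1},{"dx":0,"dy":0,"dz":0,"rx":0,"ry":0,"rz":0,"hand":1}]'
python3 - <<'E'
from h import *
togo(*tr(.002,-.015),TH-np.pi/2,.0425)
snap("side","s8.png",[.56,.25,.0],60,75)
snap("top","t8.png",[.54,.28,.0],60,75)
E
```

```text
clock: 9.75
position: [0.5643, 0.2377, 0.0433]
tool_rot: [-3.141, 0.0, 0.196]
force: [-0.8, 0.6, -1.3]
grip_width: 0.0187
clk 9.75 pos [0.5643 0.2377 0.0433] d(mm tool) [  0.5 -97.4   0.9] rz 0.002 tilt [-0.     0.001 -1.   ] q [-0.91  0.83  0.66  1.78 -0.69  0.78 -1.28] f [-0.8  0.6 -1.3] w 0.0187
```

View pics/s8.png

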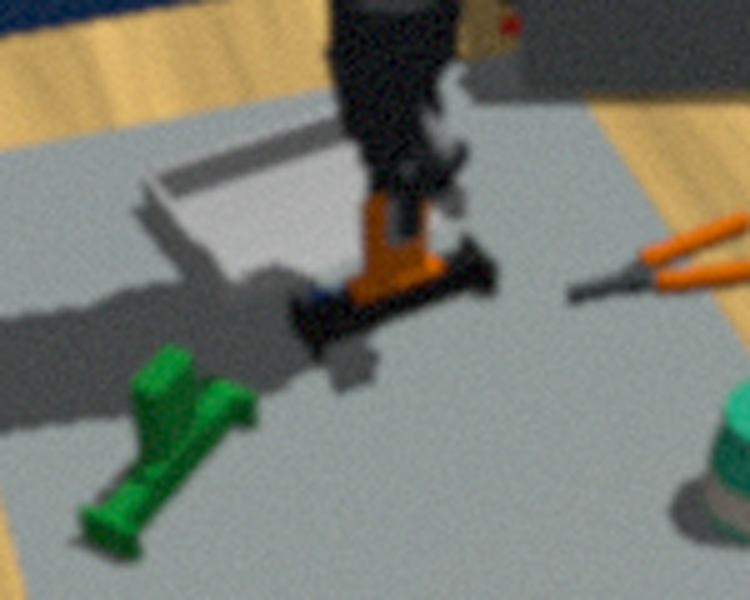

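View pics/t8.png

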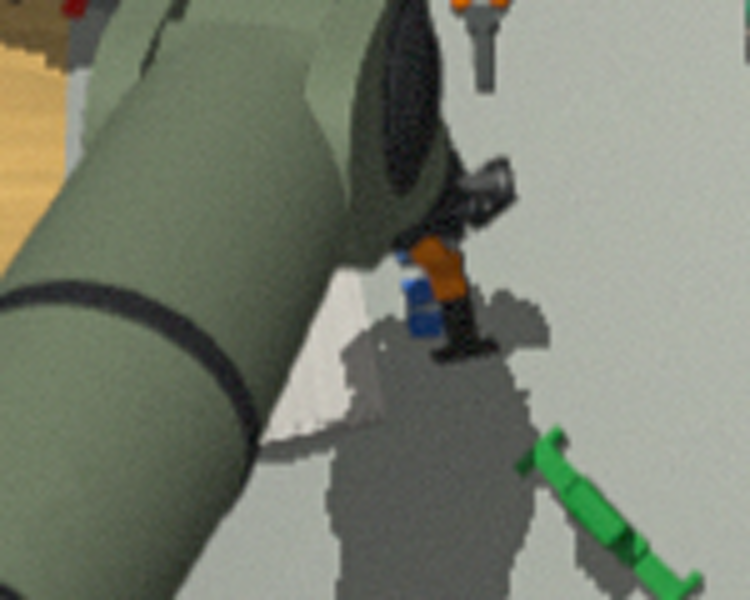

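```bash

python3 -m inch '[{"dx":0,"dy":-6,"dz":0,"rx":0,"ry":0,"rz":0,"hand":1},{"dx":0,"dy":-12,"dz":0,"rx":0,"ry":0,"rz":0,"hand":1},{"dx":0,"dy":-14,"dz":0,"rx":0,"ry":0,"rz":0,"hand":1},{"dx":0,"dy":-14,"dz":0,"rx":0,"ry":0,"rz":0,"hand":1},{"dx":0,"dy":-14,"dz":0,"rx":0,"ry":0,"rz":0,"hand":1},{"dx":0,"dy":-14,"dz":0,"rx":0,"ry":0,"rz":0,"hand":1},{"dx":0,"dy":-10,"dz":0,"rx":0,"ry":0,"rz":0,"hand":1},{"dx":0,"dy":-8,"dz":0,"rx":0,"ry":0,"rz":0,"hand":1},{"dx":0,"dy":0,"dz":0,"rx":0,"ry":0,"rz":0,"hand":1}]'
python3 - <<'E'
from h import *
togo(*tr(.002,-.015),TH-np.pi/2,.0425)
snap("side","s9.png",[.56,.3,.0],60,75)
snap("top","t9.png",[.54,.3,.0],60,75)
E
```

```text
clock: 10.75
position: [0.5468, 0.327, 0.0434]
tool_rot: [-3.141, 0.0, 0.195]
force: [0.3, -0.3, -1.7]
grip_width: 0.0189
clk 10.75 pos [0.5468 0.327  0.0434] d(mm tool) [ 0.3 -6.4  0.9] rz 0.001 tilt [-0.  0. -1.] q [-1.05  0.87  0.67  1.71 -0.7   0.83 -1.43] f [ 0.3 -0.3 -1.7] w 0.0189
```

View pics/s9.png

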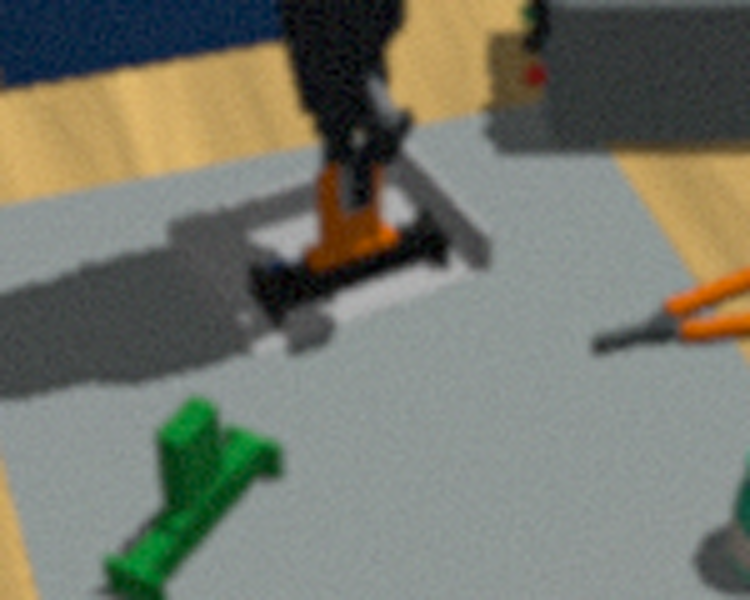

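View pics/t9.png

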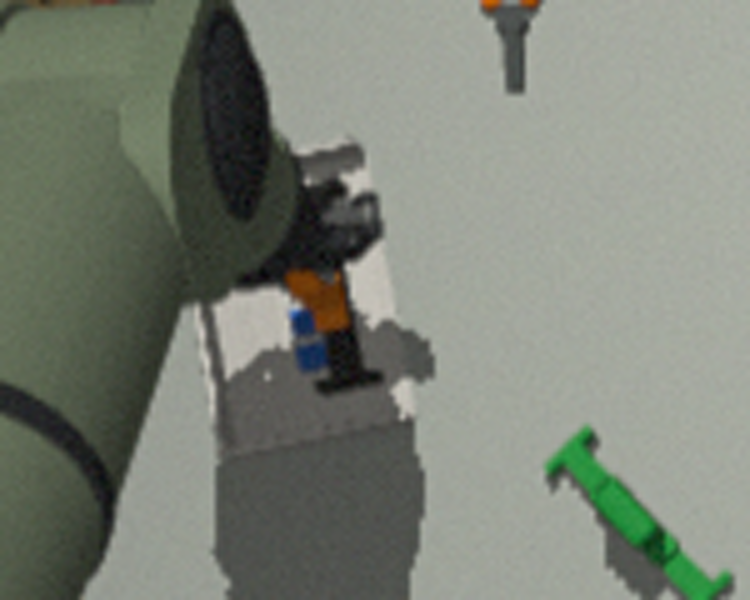

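```bash

python3 -m inch '[{"dx":0,"dy":10,"dz":0,"rx":0,"ry":0,"rz":0,"hand":1},{"dx":0,"dy":15,"dz":0,"rx":0,"ry":0,"rz":0,"hand":1},{"dx":0,"dy":20,"dz":0,"rx":0,"ry":0,"rz":0,"hand":1},{"dx":0,"dy":20,"dz":0,"rx":0,"ry":0,"rz":0,"hand":1},{"dx":0,"dy":20,"dz":0,"rx":0,"ry":0,"rz":0,"hand":1},{"dx":0,"dy":20,"dz":0,"rx":0,"ry":0,"rz":0,"hand":1},{"dx":0,"dy":20,"dz":0,"rx":0,"ry":0,"rz":0,"hand":1},{"dx":0,"dy":10,"dz":0.6,"rx":0,"ry":0,"rz":0,"hand":1},{"dx":0,"dy":0,"dz":0,"rx":0,"ry":0,"rz":0,"hand":1}]'
python3 - <<'E'
from h import *
togo(*tr(.002,-.015),TH-np.pi/2,.0425)
snap("side","s10.png",[.56,.27,.0],60,75)
snap("top","t10.png",[.54,.3,.0],60,75)
E
```

```text
clock: 11.75
position: [0.5736, 0.1908, 0.0431]
tool_rot: [3.141, -0.0, 0.191]
force: [0.2, 0.7, -0.4]
grip_width: 0.0183
clk 11.75 pos [0.5736 0.1908 0.0431] d(mm tool) [  -0.2 -145.3    0.5] rz -0.003 tilt [ 0. -0. -1.] q [-0.84  0.82  0.65  1.8  -0.69  0.77 -1.21] f [ 0.2  0.7 -0.4] w 0.0183
```

View pics/s10.png

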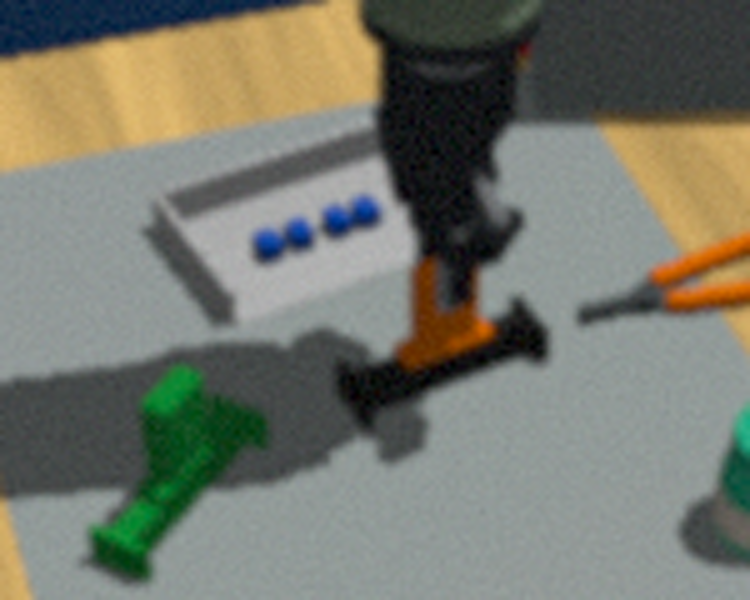

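View pics/t10.png

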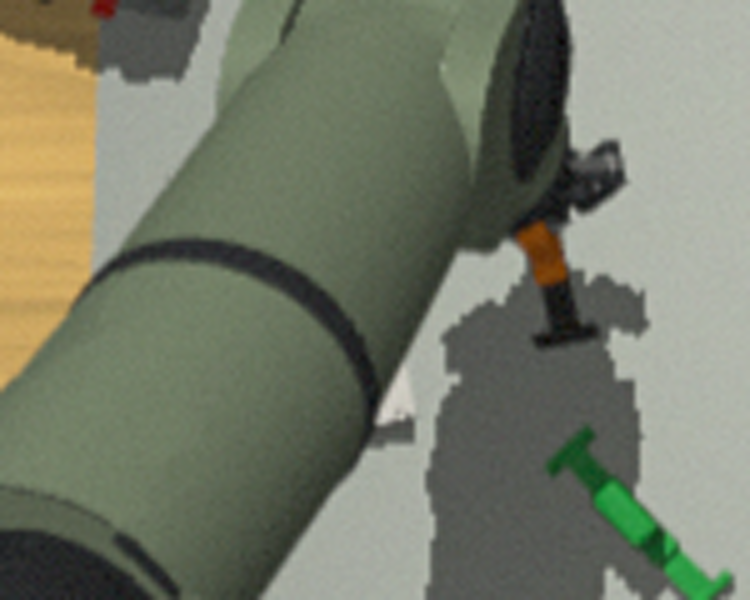

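All four relays sit in a row well inside the tray, at side crop (268,243) to (367,211), and the sweeper is standing outside the mouth. Now I release it and rise.

```bash

python3 -m inch '[{"dx":0,"dy":0,"dz":0,"rx":0,"ry":0,"rz":0,"hand":0.2},{"dx":0,"dy":0,"dz":0,"rx":0,"ry":0,"rz":0,"hand":-0.2},{"dx":0,"dy":0,"dz":0,"rx":0,"ry":0,"rz":0,"hand":-0.2},{"dx":0,"dy":0,"dz":-15,"rx":0,"ry":0,"rz":0,"hand":-0.2},{"dx":0,"dy":0,"dz":-35,"rx":0,"ry":0,"rz":0,"hand":-0.2},{"dx":0,"dy":0,"dz":-50,"rx":0,"ry":0,"rz":0,"hand":-0.2},{"dx":0,"dy":0,"dz":-50,"rx":0,"ry":0,"rz":0,"hand":-0.2},{"dx":0,"dy":0,"dz":0,"rx":0,"ry":0,"rz":0,"hand":-0.2}]'
python3 - <<'E'
from h import *
togo(.494,-.326,np.radians(2.2-90))
snap("side","s11.png",[.56,.27,.0],60,75)
E
```

```text
clock: 12.65
position: [0.5758, 0.1933, 0.1999]
tool_rot: [-3.14, -0.008, 0.193]
force: [-0.2, 0.7, -0.8]
grip_width: 0.0514
clk 12.65 pos [0.5758 0.1933 0.1999] d(mm tool) [-179.9  493.9   -2.4] rz 0.155 tilt [ 0.008  0.003 -1.   ] q [-0.95  0.63  0.82  1.69 -0.53  1.04 -1.33] f [-0.2  0.7 -0.8] w 0.0514
```

View pics/s11.png

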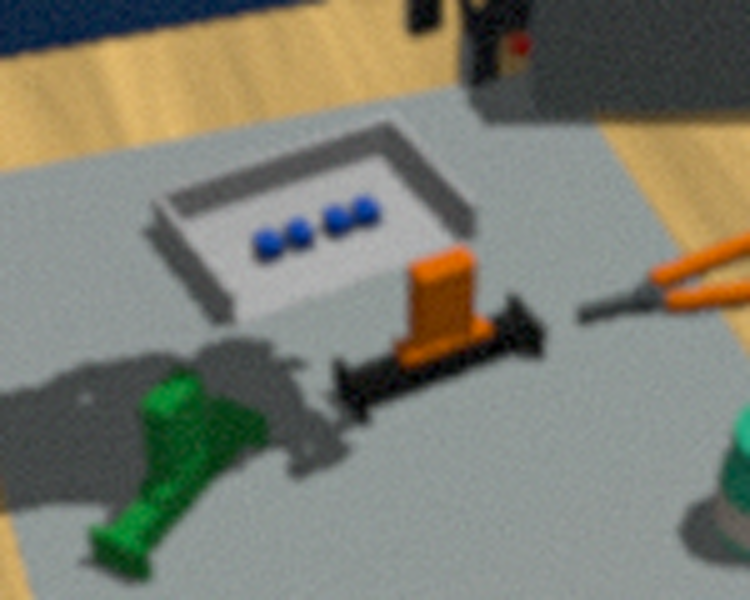

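```bash

python3 -m inch '[{"dx":-16,"dy":45,"dz":0,"rx":0,"ry":0,"rz":0,"hand":-0.2},{"dx":-16,"dy":45,"dz":0,"rx":0,"ry":0,"rz":0,"hand":-0.2},{"dx":-16,"dy":45,"dz":0,"rx":0,"ry":0,"rz":0,"hand":-0.2},{"dx":-16,"dy":45,"dz":0,"rx":0,"ry":0,"rz":0,"hand":-0.2},{"dx":-16,"dy":45,"dz":0,"rx":0,"ry":0,"rz":0,"hand":-0.2},{"dx":-16,"dy":45,"dz":0,"rx":0,"ry":0,"rz":0,"hand":-0.2},{"dx":-16,"dy":45,"dz":0,"rx":0,"ry":0,"rz":0,"hand":-0.2},{"dx":-16,"dy":45,"dz":0,"rx":0,"ry":0,"rz":0,"hand":-0.2},{"dx":-16,"dy":45,"dz":0,"rx":0,"ry":0,"rz":0,"hand":-0.2},{"dx":-16,"dy":45,"dz":0,"rx":0,"ry":0,"rz":0,"hand":-0.2}]'
python3 - <<'E'
from h import *
togo(.494,-.326,np.radians(2.2-90))
E
```

```text
clock: 13.7
position: [0.502, -0.2807, 0.1929]
tool_rot: [-3.141, 0.0, 0.194]
force: [0.8, 0.3, -0.7]
grip_width: 0.0512
clk 13.7 pos [ 0.502  -0.2807  0.1929] d(mm tool) [-16.5  43.   -0. ] rz 0.156 tilt [-0.001  0.    -1.   ] q [-0.12  0.58  0.79  1.78 -0.48  0.99 -0.52] f [ 0.8  0.3 -0.7] w 0.0512
```

```bash

python3 -m inch '[{"dx":-8,"dy":21,"dz":0,"rx":0,"ry":0,"rz":0,"hand":-0.2},{"dx":-8,"dy":22,"dz":0,"rx":0,"ry":0,"rz":0,"hand":-0.2},{"dx":0,"dy":0,"dz":0,"rx":0,"ry":0,"rz":0.08,"hand":-0.2},{"dx":0,"dy":0,"dz":20,"rx":0,"ry":0,"rz":0.075,"hand":-0.2},{"dx":0,"dy":0,"dz":20,"rx":0,"ry":0,"rz":0,"hand":-0.2},{"dx":0,"dy":0,"dz":0,"rx":0,"ry":0,"rz":0,"hand":-0.2}]'
python3 - <<'E'
from h import *
togo(.494,-.326,np.radians(2.2-90),.078)
snap("side","s12.png",[.50,-.32,.08],60,75)
snap("top","t12.png",[.50,-.32,.08],60,75)
E
```

```text
clock: 14.3
position: [0.4942, -0.3234, 0.1509]
tool_rot: [-3.14, 0.003, 0.039]
force: [-0.3, -0.3, -0.8]
grip_width: 0.0512
clk 14.3 pos [ 0.4942 -0.3234  0.1509] d(mm tool) [-0.1  2.8 72.9] rz 0.0 tilt [-0.004  0.002 -1.   ] q [-0.03  0.67  0.78  1.77 -0.57  0.94 -0.54] f [-0.3 -0.3 -0.8] w 0.0512
```

View pics/s12.png

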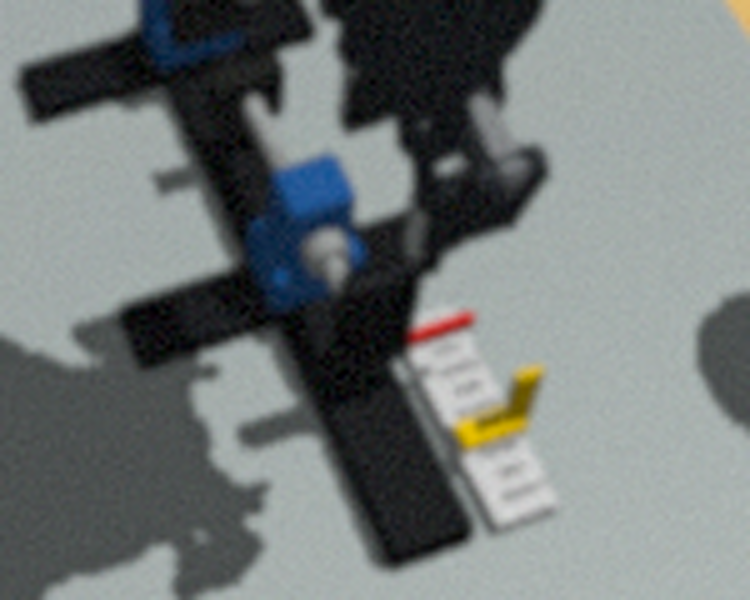

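View pics/t12.png

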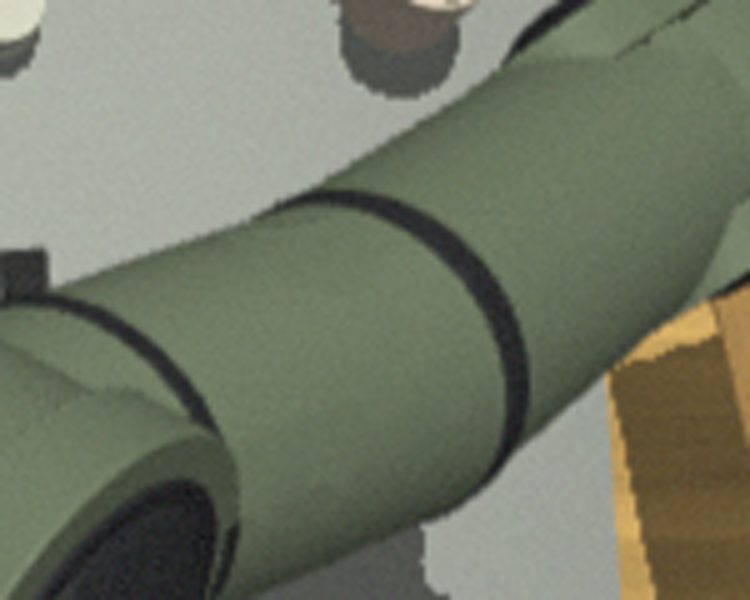

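```bash
python3 - <<'E'
from h import *
a0,b0=[int(v) for v in proj("side",[.50,-.32,.08])]
def px(p):
    a,b=proj("side",p); return round((b-b0+75)*5),round((a-a0+60)*5)
P=[.4942,-.3234]
for nm,p in dict(tcp=[*P,.151],near=[P[0]+.001,P[1]-.0256,.151],nearhi=[P[0]+.001,P[1]-.0256,.17],far=[P[0]-.001,P[1]+.0256,.17],tabtop=[.494,-.3255,.117],tl=[.477,-.326,.117],tr=[.511,-.326,.117],pointer=[.543,-.324,.049]).items(): print(nm,px(p))
p,d=bot.grab_frame("side");C=cloud("side",d)
m=(abs(C[...,0]-.495)<.05)&(abs(C[...,1]+.325)<.07)&(C[...,2]>.1)&(C[...,2]<.22)
l=C[m]
for a in range(100,220,8):
    q=l[(l[:,2]*1000>=a)&(l[:,2]*1000<a+8)]
    if len(q): print(a,len(q),q.min(0).round(3),q.max(0).round(3))
g=cv2.cvtColor(p,cv2.COLOR_RGB2GRAY)[a0-60:a0+60,b0-75:b0+75].astype(float)
g=np.clip((g/90)**.5*255,0,255).astype(np.uint8);cv2.imwrite("pics/s13.png",cv2.resize(g,None,fx=5,fy=5,interpolation=cv2.INTER_CUBIC))
E
```

```text
tcp (385, 221)
near (414, 276)
nearhi (419, 250)
far (361, 142)
tabtop (379, 271)
tl (340, 284)
tr (418, 261)
pointer (468, 319)
100 29 [ 0.477 -0.332  0.1  ] [ 0.509 -0.322  0.108]
108 39 [ 0.478 -0.333  0.108] [ 0.512 -0.321  0.116]
116 78 [ 0.478 -0.332  0.116] [ 0.511 -0.32   0.121]
180 16 [ 0.484 -0.357  0.183] [ 0.503 -0.297  0.188]
188 47 [ 0.483 -0.363  0.188] [ 0.504 -0.285  0.196]
196 46 [ 0.484 -0.364  0.196] [ 0.502 -0.291  0.204]
204 44 [ 0.484 -0.363  0.204] [ 0.499 -0.295  0.212]
212 34 [ 0.483 -0.363  0.212] [ 0.499 -0.293  0.22 ]
```

View pics/s13.png

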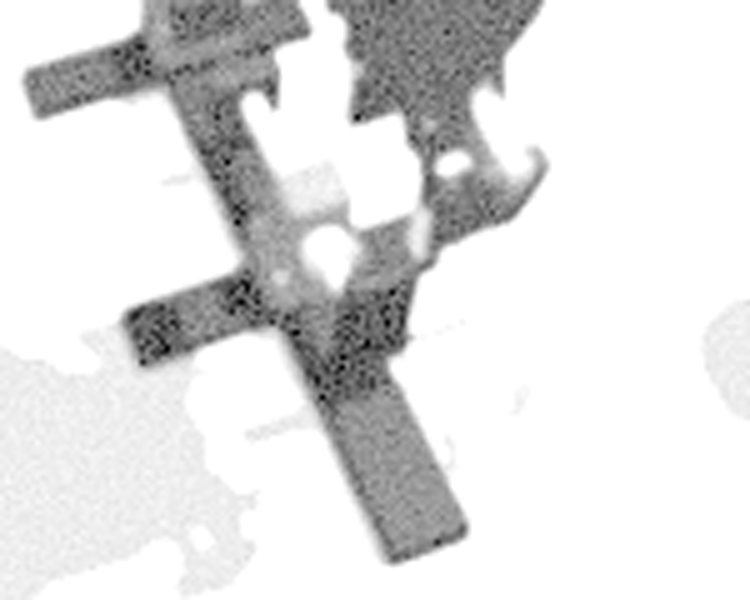

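```bash

python3 -m inch '[{"dx":0,"dy":1,"dz":25,"rx":0,"ry":0,"rz":0,"hand":-0.2},{"dx":0,"dy":0,"dz":25,"rx":0,"ry":0,"rz":0,"hand":-0.2},{"dx":0,"dy":0,"dz":15,"rx":0,"ry":0,"rz":0,"hand":-0.2},{"dx":0,"dy":0,"dz":9,"rx":0,"ry":0,"rz":0,"hand":-0.2},{"dx":0,"dy":0,"dz":0,"rx":0,"ry":0,"rz":0,"hand":-0.2}]'
python3 - <<'E'
from h import *
togo(.4945,-.325,np.radians(2.2-90),.076)
snap("side","s14.png",[.50,-.32,.08],60,75)
E
```

```text
clock: 14.95
position: [0.4953, -0.3254, 0.0787]
tool_rot: [-3.141, 0.001, 0.039]
force: [-0.4, 0.0, 0.3]
grip_width: 0.0516
clk 14.95 pos [ 0.4953 -0.3254  0.0787] d(mm tool) [-0.7 -0.4  2.7] rz 0.0 tilt [-0.001  0.    -1.   ] q [ 0.03  0.76  0.69  1.82 -0.65  0.81 -0.48] f [-0.4  0.   0.3] w 0.0516
```

View pics/s14.png

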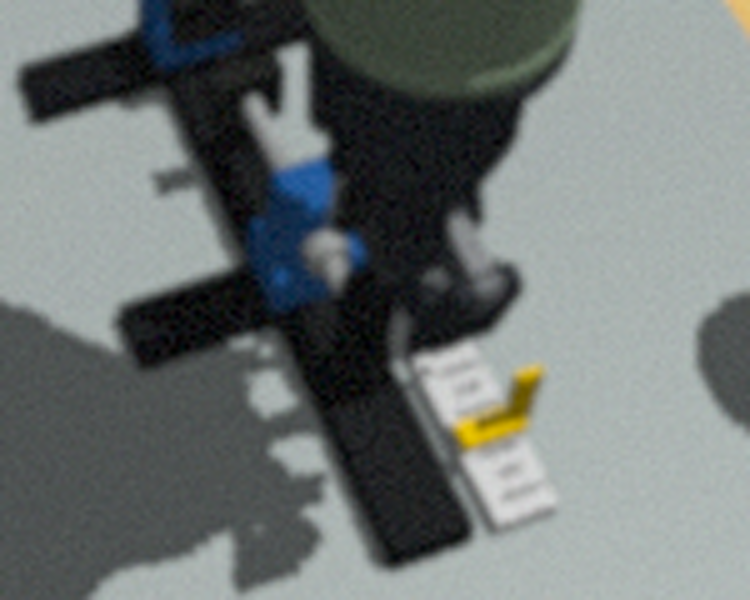

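```bash

python3 -m inch '[{"dx":0,"dy":0,"dz":1,"rx":0,"ry":0,"rz":0,"hand":0.4},{"dx":0,"dy":0,"dz":0,"rx":0,"ry":0,"rz":0,"hand":1},{"dx":0,"dy":0,"dz":0,"rx":0,"ry":0,"rz":0,"hand":1},{"dx":0,"dy":0,"dz":0,"rx":0,"ry":0,"rz":0,"hand":1},{"dx":0,"dy":0,"dz":0,"rx":0,"ry":0,"rz":0,"hand":1},{"dx":0,"dy":0,"dz":0,"rx":0,"ry":0,"rz":0,"hand":1}]' 60
python3 - <<'E'
from h import *
togo(.4945,-.325,np.radians(2.2-90),.076)
p,d=snap("side","s15.png",[.50,-.32,.08],60,75)
E
```

```text
clock: 15.6
position: [0.4957, -0.3258, 0.0786]
tool_rot: [3.141, -0.001, 0.039]
force: [-0.7, 0.4, 6.5]
grip_width: 0.0106
clk 15.6 pos [ 0.4957 -0.3258  0.0786] d(mm tool) [-1.2 -0.8  2.6] rz 0.0 tilt [ 0.001 -0.001 -1.   ] q [ 0.03  0.76  0.69  1.82 -0.65  0.81 -0.48] f [-0.7  0.4  6.5] w 0.0106
```

View pics/s15.png

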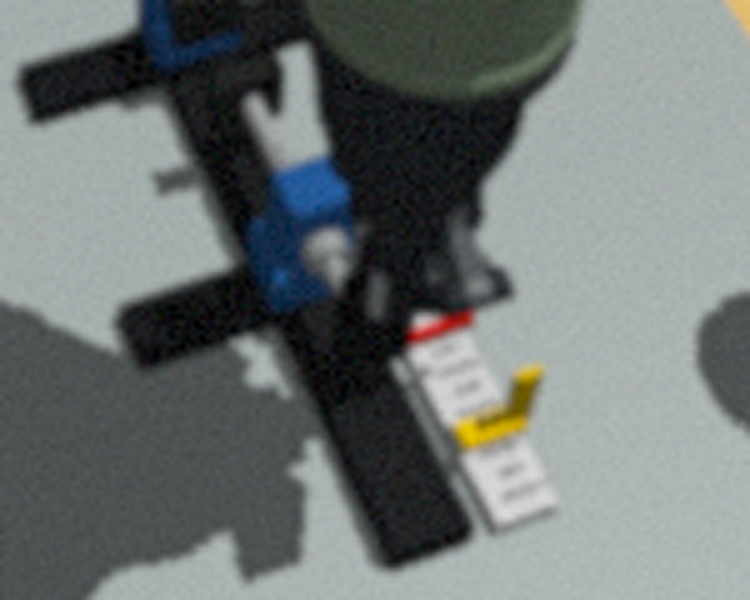

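```bash
cat > pm.py <<'E'
from h import *
t=np.radians(2.2); Y=np.array([-np.sin(t),np.cos(t)])
def pm(n):
    p,d=bot.grab_frame(n);C=cloud(n,d);hsv=cv2.cvtColor(p,cv2.COLOR_RGB2HSV)
    R0=(C[...,0]>.5)&(C[...,0]<.58)&(C[...,1]<-.28)&(C[...,1]>-.42)
    rd=R0&((hsv[...,0]<8)|(hsv[...,0]>172))&(hsv[...,1]>140)&(hsv[...,2]>80)
    ye=R0&(hsv[...,0]>19)&(hsv[...,0]<33)&(hsv[...,1]>140)&(hsv[...,2]>80)
    for nm,m,z in(("red",rd,.052),("yel",ye,.05)):
        v,u=np.nonzero(m)
        if nm=="yel":
            k=C[v,u,2]>.04; v,u=v[k],u[k]
        if len(v)==0: print(n,nm,"none");continue
        Q=C[v,u]; s=Q[:,:2]@Y
        r=np.array([atz(n,a,b,z)[:2]@Y for a,b in zip(v,u)])
        print(n,nm,len(v),"depth y mean %.4f [%.4f %.4f]"%(s.mean(),s.min(),s.max()),"z",Q[:,2].min().round(3),Q[:,2].max().round(3),"x",Q[:,0].min().round(3),Q[:,0].max().round(3),"ray mean %.4f"%r.mean())
if __name__=="__main__":
    pm("side");pm("top")
    bot.grab_frame("side")
    for tg in("pointer","mark"):
        for x in bot.tip_of("side",tg)[:1]: print(tg,round(x["score"],2),np.round(x["centre"],1),np.round(atz("side",*x["centre"],.049)[:2]@Y,4))
E
python3 pm.py
python3 - <<'E'
import pm
from h import *
D=np.load("top0.npz"); bot_grab=pm.bot.grab_frame
class B: 
    def __getattr__(s,a): return getattr(bot,a)
    def grab_frame(s,n): E=np.load(n+"0.npz"); return E["p"],E["d"]
pm.bot=B(); print("start frames"); pm.pm("top"); pm.pm("side")
E
```

```text
side red 25 depth y mean -0.3450 [-0.3501 -0.3425] z 0.049 0.066 x 0.509 0.541 ray mean -0.3443
side yel 23 depth y mean -0.3763 [-0.3789 -0.3677] z 0.042 0.421 x 0.548 0.567 ray mean -0.3033
top red none
top yel 1 depth y mean -0.3707 [-0.3707 -0.3707] z 0.46 0.46 x 0.549 0.549 ray mean -0.5516
pointer 0.58 [321.8 359.4] -0.346
mark 0.51 [334.5 366.2] -0.3772
start frames
top red 13 depth y mean -0.3431 [-0.3463 -0.3409] z 0.047 0.055 x 0.516 0.543 ray mean -0.3432
top yel 7 depth y mean -0.3719 [-0.3778 -0.3472] z 0.049 0.115 x 0.51 0.558 ray mean -0.3754
side red 24 depth y mean -0.3454 [-0.3474 -0.3425] z 0.048 0.059 x 0.515 0.54 ray mean -0.3448
side yel 19 depth y mean -0.3782 [-0.3799 -0.3754] z 0.041 0.056 x 0.548 0.558 ray mean -0.3783
```

```bash

python3 -m inch '[{"dx":0,"dy":3,"dz":0,"rx":0,"ry":0,"rz":0,"hand":1},{"dx":0,"dy":5,"dz":0,"rx":0,"ry":0,"rz":0,"hand":1},{"dx":0,"dy":6,"dz":0,"rx":0,"ry":0,"rz":0,"hand":1},{"dx":0,"dy":6,"dz":0,"rx":0,"ry":0,"rz":0,"hand":1},{"dx":0,"dy":6,"dz":0,"rx":0,"ry":0,"rz":0,"hand":1},{"dx":0,"dy":5,"dz":0,"rx":0,"ry":0,"rz":0,"hand":1},{"dx":0,"dy":1,"dz":0,"rx":0,"ry":0,"rz":0,"hand":1},{"dx":0,"dy":0,"dz":0,"rx":0,"ry":0,"rz":0,"hand":1},{"dx":0,"dy":0,"dz":0,"rx":0,"ry":0,"rz":0,"hand":1}]'
python3 pm.py; python3 - <<'E'
from h import *
togo(.4945,-.325,np.radians(2.2-90),.076)
snap("side","s16.png",[.52,-.34,.06],45,55,7)
E
```

```text
clock: 16.8
position: [0.497, -0.3563, 0.0785]
tool_rot: [-3.14, -0.001, 0.039]
force: [-2.3, 9.0, 11.3]
grip_width: 0.0103
side red 16 depth y mean -0.3755 [-0.3793 -0.3722] z 0.05 0.065 x 0.512 0.529 ray mean -0.3747
side yel 5 depth y mean -0.3784 [-0.3790 -0.3779] z 0.043 0.047 x 0.55 0.557 ray mean -0.3805
top red none
top yel none
pointer 0.81 [334.8 364.3] -0.3765
mark 0.66 [334.8 363.8] -0.3761
clk 17.05 pos [ 0.497  -0.3562  0.0785] d(mm tool) [ -1.3 -31.3   2.6] rz 0.001 tilt [ 0.     0.002 -1.   ] q [ 0.09  0.78  0.69  1.76 -0.65  0.84 -0.45] f [-1.9  8.4 11.1] w 0.0102
```

View pics/s16.png

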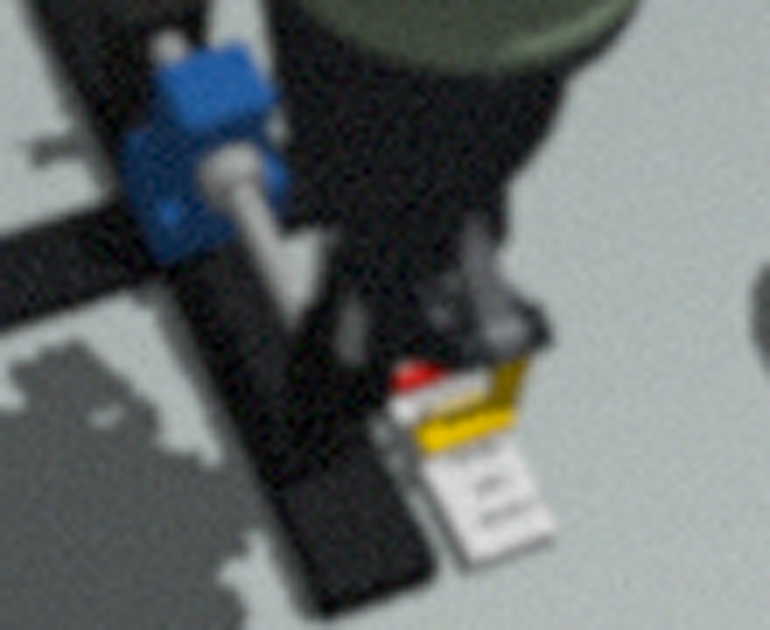

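```bash

python3 -m inch '[{"dx":0,"dy":1,"dz":0,"rx":0,"ry":0,"rz":0,"hand":1},{"dx":0,"dy":1,"dz":0,"rx":0,"ry":0,"rz":0,"hand":1},{"dx":0,"dy":0,"dz":0,"rx":0,"ry":0,"rz":0,"hand":1},{"dx":0,"dy":0,"dz":0,"rx":0,"ry":0,"rz":0,"hand":1},{"dx":0,"dy":0,"dz":0,"rx":0,"ry":0,"rz":0,"hand":1},{"dx":0,"dy":0,"dz":0,"rx":0,"ry":0,"rz":0,"hand":1}]'
python3 pm.py; python3 - <<'E'
from h import *
togo(.4945,-.325,np.radians(2.2-90),.076)
snap("side","s17.png",[.52,-.34,.06],45,55,7)
snap("side","s17f.png",k=1.4)
E
```

```text
clock: 17.7
position: [0.4971, -0.3582, 0.0785]
tool_rot: [-3.14, -0.001, 0.04]
force: [-2.7, 8.2, 11.5]
grip_width: 0.0101
side red 19 depth y mean -0.3765 [-0.3818 -0.3558] z 0.012 0.072 x 0.51 0.534 ray mean -0.3759
side yel 1 depth y mean -0.3783 [-0.3783 -0.3783] z 0.041 0.041 x 0.553 0.553 ray mean -0.3820
top red none
top yel none
pointer 0.66 [334.3 365.8] -0.3765
mark 0.72 [331.6 366. ] -0.3712
clk 17.95 pos [ 0.4971 -0.3582  0.0785] d(mm tool) [ -1.3 -33.3   2.6] rz 0.001 tilt [ 0.     0.002 -1.   ] q [ 0.09  0.78  0.69  1.76 -0.65  0.84 -0.45] f [-1.9  8.5 11.3] w 0.01
```

View pics/s17.png

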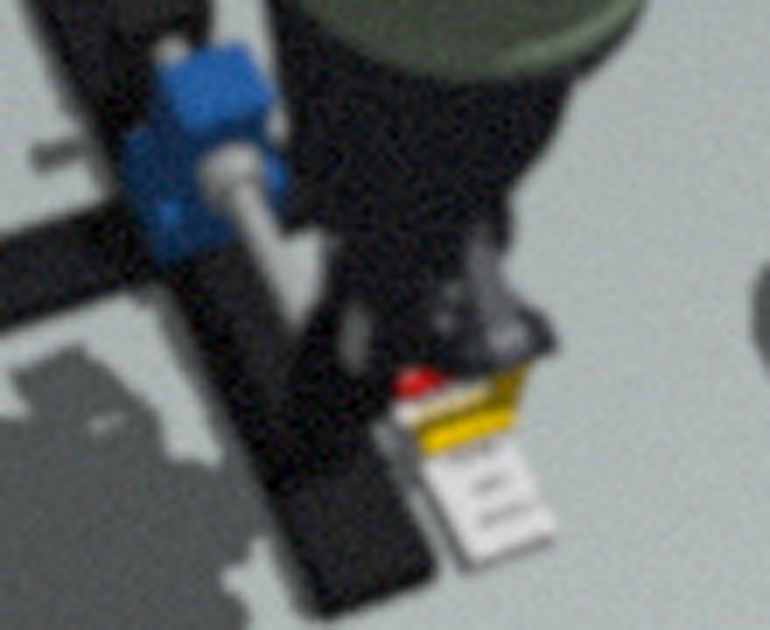

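View pics/s17f.png

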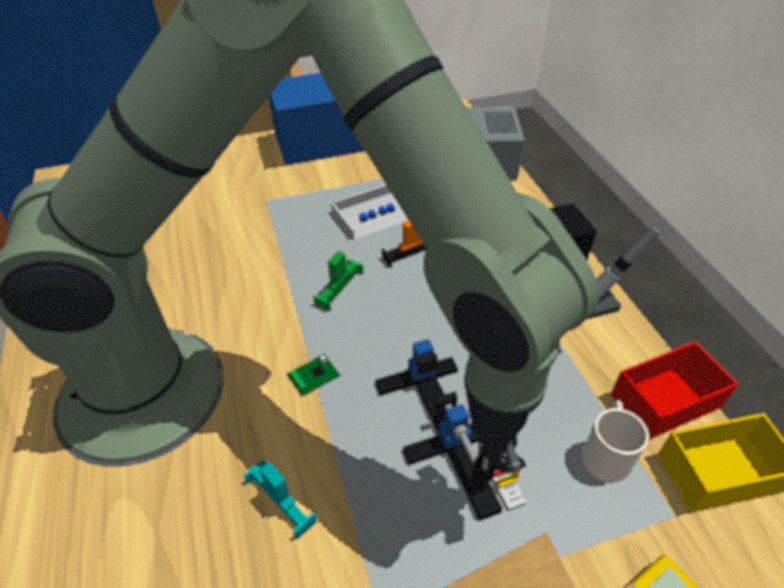

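```bash
python3 -c "
from h import *
print(bot.job_done()); s=bot.observe(); print(s['clock'],s['position'],s['grip_width'],s['force'])"
```

```text
the job is handed in; nothing more can be done
None
the job is handed in; nothing more can be done
```

I swept all four blue relays into the tray with the orange-handled sweeper and set the sweeper down on the bench in front of the tray. I then pulled the sprung jaw out about 32 mm to the yellow mark. I handed the job in at about 18 s, with the gripper still holding the tab; no verdict was reported.

**Relays and sweeper:** the last clear side picture shows the relays in a row about mid-depth in the tray. The sweeper is upright and free of the fingers, well away from the holder. I didn't touch the jar, spool, pliers or mug, and they look unmoved in the pictures, though I didn't measure that.

**Jaw:** by my measurement the pointer is about 1–2 mm short of the middle of the mark's strip, against the 5 mm allowed. The gripper is closed on the tab and the wrist reads about 8.5 N along the pull, which fits the spring.

**Checks that failed or disagreed:**
- **Mark position:** in the last picture the pointer and mark were partly hidden by the gripper, and the network placed the mark about 5 mm off. I relied on the mark as measured from the unobstructed early pictures.
- **Top camera:** it was blocked by the arm, so the final position rests on the side camera and the measured tool travel.
- **Fingertip height:** the fingertips looked 15–30 mm higher in the pictures than the stated TCP height. Both grasps held anyway.

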